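# Set up the ice-chilled stage for two dishes of specimens

## Robot

A 7-joint arm with a two-finger parallel gripper is mounted at the origin on the work surface. World frame = base frame: x ahead of the robot, y to its left, z up, the work surface at z = 0. Lengths are in m, angles in degrees, forces in N, time in s.
With the tool pointing down it reaches from about 0.425 to 0.875 m from the base axis. Payload 4.7 kg.
Tool frame: the origin (TCP) lies at the very end of the fingers, on their centre line; the grasp point (between the pads) lies 19 mm behind it; z points along the fingers, y is the direction in which the jaws open and shut (so a half turn about z gives the same grasp; the last joint's range is limited). The gripper opens to 87 mm and grips with 3 to 60 N. Pads are 19 mm wide; open, the fingers measure 117 mm over their backs; the gripper's body (75 mm by 190 mm) begins 51 mm behind the grasp point.
Start: joints at [-63.478, 18.392, -4.016, 83.108, 1.295, 78.541, -3.26], TCP at [0.282, 0.586, 0.223] pointing down, gripper open.
Joint ranges: [-163.93, 163.93], [-17.29, 119.83], [-79.2, 71.16], [3.27, 140.29], [-89.18, 269.18], [5.43, 117.66], [-154.24, 154.24]. Speed limits (degrees/s): [147.25, 147.25, 180, 180, 180, 180, 180].

## Interface

Orientations are given as [roll, pitch, yaw] about the fixed x, y, z axes, in that order (R = Rz(yaw) Ry(pitch) Rx(roll)).
In Python, from cell import * gives the robot as it stands.
- The arm moves only by the tool arm_command, never from a script. Its argument "targets" is a list that holds one entry, the list of rows, each a list of 7 numbers: the shift along the tool's x, y, z in m, then the turn, a rotation vector about the tool's x, y, z in degrees, then the gripper's target within -1 to 1 (shut at 1, half-way at 0, fully open at -1). In form: [[[tx, ty, tz, rx, ry, rz, claw], ...]]. A call has 1 to 10 rows; each row is the pose to reach, as a shift and turn from the pose commanded when the call began, along the tool's axes at that moment; what a row does not reach only later rows make up. A row lasts 1/10 s, in which the tool goes at most 50 mm and 8.59 degrees, less where a joint would pass 70% of its speed; a pose out of reach is approached as far as the arm can. A call with a gripper value outside its range is refused whole. The fingers move at their own pace and stop on an object; "newtons" is the grip in N (left out, the last holds). Time passes only in rows, so rows that repeat a pose let the fingers close. It gives the time, the measured TCP pose, the force and the opening at its end, in the units of the state.
- get_obs(): the state, without advancing time (a new reading comes with each control period).
- read_camera(name): name is "scene" or "top" or "wrist"; returns a dict with "img" (384x512x3 uint8, red, green, blue), "z_map" (384x512 float32, m along the optical axis (not along the pixel's ray), 0 where there is no reading), "K" (3x3 intrinsics, pixels), "origin" and "attitude" of the camera in the world. Camera axes: x right, y down, z forward; pixel columns grow to the right and rows downward; lengths in m; the calibration is good to about 2 mm. A picture is of the moment at which its call begins.
- sign_off(): hands the job in, once; it reports no verdict.
Trained networks look in the newest picture that a camera, given by its name, has taken for a name from the list of things; names that differ only in an ending like _2 or _b are one class to them, and where a whole thing is asked for, a point or a joint stands for the part that bears it (a point fixed in the world has none). Each returns a list of dicts, best first, with "conf" (0 to 1); they miss things now and then, are a little off and sometimes report something else, mostly with a low value. They report only what shows in the picture. A call takes as long as a camera call. They do not tell look-alikes from the thing itself.
- search_frame(thing, camera): "position" ([column, row] in pixels, amid what is visible of it).
The state is a dict: "time_s": time; "qpos": joint angles; "joint_velocities": joint speeds; "effort": joint torques, N m; "tool_pos": TCP position; "tool_rot": TCP orientation; "force": force on the tool from outside, world axes, zero at the start; "wrist_torque": the same for the moment, N m; "grip_width": finger opening in m.
Only numpy, scipy, OpenCV 4.12 (cv2) and the standard library are available. Lean on these libraries where they do the work, as an engineer would, in place of code of your own. Each camera call takes 0.05 s, during which the arm holds its last target.

## Task

Chill the specimens for the microscope: with the scoop, move all the ice cubes from the blue pan into the white foam box - handle the ice with the scoop only, never with the fingers - and put the scoop back upright on the middle of its green mat. Then lay the aluminium plate flat across the box, centred and between the lugs on both end rims, stand both specimen dishes upright side by side on it over the box, and only then press the timer's red plunger fully down to its stop and let it up again. Leave the beaker, jar and brush where they are.

Things in the scene. Friction and masses are not known exactly. Their poses are not given: they have to be found in the camera images.
- pan: fixed blue open pan, 360 (x) x 122 x 72 mm outside, walls 6 mm, inner floor 6 mm above the bench (inside 348 x 110 mm). Origin: centre of underside, z up. The ice lies on the floor towards +x; the 140 mm next to the -x end wall is free at the start, room to set the scoop down, nose to +x, and drive it along the floor to the +x end wall
- ice0: ice cube, clear whitish, 32 mm cube, its edges melted to 5.5 mm chamfers, 30 g, wet and slippery (friction about 0.1). Origin: centre of the face that was its underside at the start, so 16 mm from its centre; 8 to 10 of the ten cubes are present, the others None
- ice1: ice cube, clear whitish, 32 mm cube, its edges melted to 5.5 mm chamfers, 30 g, wet and slippery (friction about 0.1). Origin: centre of the face that was its underside at the start, so 16 mm from its centre; 8 to 10 of the ten cubes are present, the others None
- ice2: ice cube, clear whitish, 32 mm cube, its edges melted to 5.5 mm chamfers, 30 g, wet and slippery (friction about 0.1). Origin: centre of the face that was its underside at the start, so 16 mm from its centre; 8 to 10 of the ten cubes are present, the others None
- ice3: ice cube, clear whitish, 32 mm cube, its edges melted to 5.5 mm chamfers, 30 g, wet and slippery (friction about 0.1). Origin: centre of the face that was its underside at the start, so 16 mm from its centre; 8 to 10 of the ten cubes are present, the others None
- ice4: ice cube, clear whitish, 32 mm cube, its edges melted to 5.5 mm chamfers, 30 g, wet and slippery (friction about 0.1). Origin: centre of the face that was its underside at the start, so 16 mm from its centre; 8 to 10 of the ten cubes are present, the others None
- ice5: ice cube, clear whitish, 32 mm cube, its edges melted to 5.5 mm chamfers, 30 g, wet and slippery (friction about 0.1). Origin: centre of the face that was its underside at the start, so 16 mm from its centre; 8 to 10 of the ten cubes are present, the others None
- ice6: ice cube, clear whitish, 32 mm cube, its edges melted to 5.5 mm chamfers, 30 g, wet and slippery (friction about 0.1). Origin: centre of the face that was its underside at the start, so 16 mm from its centre; 8 to 10 of the ten cubes are present, the others None
- ice7: ice cube, clear whitish, 32 mm cube, its edges melted to 5.5 mm chamfers, 30 g, wet and slippery (friction about 0.1). Origin: centre of the face that was its underside at the start, so 16 mm from its centre; 8 to 10 of the ten cubes are present, the others None
- ice8: ice cube, clear whitish, 32 mm cube, its edges melted to 5.5 mm chamfers, 30 g, wet and slippery (friction about 0.1). Origin: centre of the face that was its underside at the start, so 16 mm from its centre; 8 to 10 of the ten cubes are present, the others None
- ice9: ice cube, clear whitish, 32 mm cube, its edges melted to 5.5 mm chamfers, 30 g, wet and slippery (friction about 0.1). Origin: centre of the face that was its underside at the start, so 16 mm from its centre; 8 to 10 of the ten cubes are present, the others None
- scoop: steel scoop, 0.2 kg. Origin: underside; +x nose, z up. Bowl 90 mm wide at the back (x -45 mm), flaring to 100 at the thin bevelled lip (x 55); flat 3 mm floor; sides 45 high, sloping down from x 10 to 48; front and top open. Orange grip over the bowl: bar along x from -53 to 35, 22 wide, 24 tall, mid z 88, joined to the back by a riser (to z 100). Balances at x -14. Holds 4 to 6 cubes
- mat: fixed thin green mat, 180 x 130 x 3 mm, on which the scoop lies at the start, its nose roughly to the mat's +x. Origin: centre of the underside, x along its length
- chillbox: fixed white foam box, open on top, 200 (x) x 150 (y) x 90 mm, walls 15 mm, inner floor 12 mm above the bench (inside 170 x 120 mm). Origin: centre of underside, z up. On the rim of each end wall (x = -92 and +92 mm) stand two lugs 12 mm high, with 64 mm between them (y from -32 to +32 mm), where an end of the plate lies
- box_seat (a point): centre of the box's mouth at rim height, 90 mm above the bench; axes as the box's; the underside of the plate comes to rest at this height, its length along x
- plate: loose grey aluminium cold plate with two lighter discs on its top at x = -55 and +55 mm where dishes go, 270 (x) x 56 (y) x 10 mm, 0.4 kg, lying on the fixed white sorting board (340 x 205 mm, top 6 mm above the bench). Origin: centre of the underside, z up
- dish0: closed clear dish with brown specimens in it, 60 mm across, 16 mm high, 40 g, on the white board. Origin: centre of the underside, z up
- dish1: closed clear dish with brown specimens in it, 60 mm across, 16 mm high, 40 g, on the white board. Origin: centre of the underside, z up
- plunger_top (a point): centre of the top face of the red plunger head (40 mm across, 10 mm thick, 68 mm above the bench when up; moves with it) in the middle of a fixed grey bench timer 80 x 100 x 38 mm with a black collar 52 mm across, top 46 mm above the bench
- plunger (a joint): how far the plunger is pressed, 0 (up) to 0.010 m (at its stop); springs back; about 3 N to start and 8 N at the stop
- beaker: glass beaker 68 mm across, 90 mm high; a bystander
- jar: amber jar with white cap, 60 mm across, 85 mm high; a bystander
- brush: specimen brush 150 mm long, lying on the bench; a bystander
Mind the look-alikes: they are no part of the job. Leave any turquoise look-alike of the dish1 alone.

How it is judged (in metres and radians):
On the way, in this order (a step that is already met when the one before it is completed fails the run):
1. all the ice is in the foam box (x of ice0 in the frame of box_seat between -0.09 and 0.09 m and y of ice0 in the frame of box_seat between -0.065 and 0.065 m and z of ice0 in the frame of box_seat between -0.085 and -0.003 m and x of ice1 in the frame of box_seat between -0.09 and 0.09 m and y of ice1 in the frame of box_seat between -0.065 and 0.065 m and z of ice1 in the frame of box_seat between -0.085 and -0.003 m and x of ice2 in the frame of box_seat between -0.09 and 0.09 m and y of ice2 in the frame of box_seat between -0.065 and 0.065 m and z of ice2 in the frame of box_seat between -0.085 and -0.003 m and x of ice3 in the frame of box_seat between -0.09 and 0.09 m and y of ice3 in the frame of box_seat between -0.065 and 0.065 m and z of ice3 in the frame of box_seat between -0.085 and -0.003 m and x of ice4 in the frame of box_seat between -0.09 and 0.09 m and y of ice4 in the frame of box_seat between -0.065 and 0.065 m and z of ice4 in the frame of box_seat between -0.085 and -0.003 m and x of ice5 in the frame of box_seat between -0.09 and 0.09 m and y of ice5 in the frame of box_seat between -0.065 and 0.065 m and z of ice5 in the frame of box_seat between -0.085 and -0.003 m and x of ice6 in the frame of box_seat between -0.09 and 0.09 m and y of ice6 in the frame of box_seat between -0.065 and 0.065 m and z of ice6 in the frame of box_seat between -0.085 and -0.003 m and x of ice7 in the frame of box_seat between -0.09 and 0.09 m and y of ice7 in the frame of box_seat between -0.065 and 0.065 m and z of ice7 in the frame of box_seat between -0.085 and -0.003 m and x of ice8 in the frame of box_seat between -0.09 and 0.09 m and y of ice8 in the frame of box_seat between -0.065 and 0.065 m and z of ice8 in the frame of box_seat between -0.085 and -0.003 m and x of ice9 in the frame of box_seat between -0.09 and 0.09 m and y of ice9 in the frame of box_seat between -0.065 and 0.065 m and z of ice9 in the frame of box_seat between -0.085 and -0.003 m), for 0.3 s.
2. the plate lies flat across the box between the lugs (x of plate in the frame of box_seat between -0.015 and 0.015 m and y of plate in the frame of box_seat between -0.008 and 0.008 m and z of plate in the frame of box_seat between -0.003 and 0.004 m and angle between plate's own z axis and vertical below 0.05 rad and angle between the x axis of plate and the x axis of chillbox, either way round below 0.1 rad and linear speed of plate below 0.02 m/s), for 0.3 s.
3. both specimen dishes stand on the plate (x of plate in the frame of box_seat between -0.015 and 0.015 m and y of plate in the frame of box_seat between -0.008 and 0.008 m and z of plate in the frame of box_seat between -0.003 and 0.004 m and angle between plate's own z axis and vertical below 0.05 rad and angle between the x axis of plate and the x axis of chillbox, either way round below 0.1 rad and x of dish0 in the frame of plate between -0.085 and 0.085 m and y of dish0 in the frame of plate between -0.015 and 0.015 m and z of dish0 in the frame of plate between 0.007 and 0.013 m and angle between each of dish0, dish1's own z axis and vertical below 0.08 rad and x of dish1 in the frame of plate between -0.085 and 0.085 m and y of dish1 in the frame of plate between -0.015 and 0.015 m and z of dish1 in the frame of plate between 0.007 and 0.013 m and linear speed of each of dish0, dish1 below 0.02 m/s), for 0.3 s.
4. the timer's plunger is pressed to its stop (value of joint plunger above 0.0088 m), for 0.1 s.
At the end, for the whole second after the job is handed in: All ice is in the foam box below its rim; the plate lies flat on both end rims between the lugs, centred to 15 mm; both dishes stand on it, within 15 mm of its middle line and 85 mm of its centre; the scoop lies upright on its mat, within 60 mm of its centre; plunger up; all released and at rest (all of step 1 and all of step 3 and horizontal distance between scoop and mat below 0.06 m and angle between scoop's own z axis and vertical below 0.12 rad and height (world z) of scoop below 0.012 m and linear speed of each of plate, scoop below 0.02 m/s and value of joint plunger below 0.002 m); the robot touches nothing.
It fails at once if the fingers handle an ice cube (more than 5 N between fingers and ice) (contact force between the fingers and ice0 above 5 N or contact force between the fingers and ice1 above 5 N or contact force between the fingers and ice2 above 5 N or contact force between the fingers and ice3 above 5 N or contact force between the fingers and ice4 above 5 N or contact force between the fingers and ice5 above 5 N or contact force between the fingers and ice6 above 5 N or contact force between the fingers and ice7 above 5 N or contact force between the fingers and ice8 above 5 N or contact force between the fingers and ice9 above 5 N).
It fails at once if a bystander (beaker, jar, brush) is moved more than 40 mm (distance of any of beaker, jar, brush from where it was at the start of the episode above 0.04 m).
Of ice0, ice1, ice2, ice3, ice4, ice5, ice6, ice7, ice8, ice9 only 8 to 10 are there at a start; the rules pass over those that are not, and their reading is None.
At some moment in a run one of scoop, plate may be knocked a few centimetres aside while the robot is not near it.
It also fails if it takes over 210 s, if anything falls off the work surface, if the arm or the gripper's body presses on something with over 40 N, if the wrist force passes 120 N, or if a joint passes its speed limit or range.

## Working session

There is one attempt and no reset: what is moved stays moved. The work goes in short steps, Python scripts to look and compute and a tool call to move; the robot and the scene stay as the last step left them, time stands still between calls to the robot, and variables do not carry over. Pictures are saved under pics/ and viewed, and the job is handed in when it is done.

Besides the shell and the picture viewer there is one more tool, called after "Call:" as name(argument=value, ...), one argument or row to a line, values as JSON. arm_command: Moves the arm, as the interface text tells. Its arguments: {"type":"object","properties":{"targets":{"type":"array","items":{"type":"array","items":{"type":"array","items":{"type":"number"}}}},"newtons":{"type":"number"}},"required":["targets"]}

```bash
ls -la; mkdir -p pics
cat > h.py <<'E'
from cell import *
import numpy as np, cv2
from scipy.spatial.transform import Rotation as R
def cam(name,fn=None):
    c=read_camera(name)
    if fn: cv2.imwrite('pics/'+fn,cv2.cvtColor(c['img'],cv2.COLOR_RGB2BGR))
    return c
E
python3 - <<'E'
from h import *
print(get_obs())
for n in ['scene','top','wrist']:
    c=cam(n,n+'0.png'); print(n,c['K'],c['origin'],c['attitude'])
E
```

```text
total 12
drwxr-xr-x  3 agent agent 4096 Dec  6 11:18 .
drwxr-xr-x 23 root  root  4096 Dec  6 11:18 ..
drwxr-xr-x  2 agent agent 4096 Dec  6 11:18 pics
{'time_s': 0.0, 'qpos': array([-63.47987893,  18.43959126,  -4.01503534,  83.17540073,
         1.29506143,  78.54081523,  -3.25975158]), 'joint_velocities': array([-0.00597882, -0.11413268,  0.01303045,  0.00099905,  0.07350982,
        0.01832676, -0.03299773]), 'effort': array([-2.26931897e-04, -4.91287100e+01, -4.03897623e-01, -3.12541795e+01,
       -6.39431085e-02,  4.36732150e-02,  1.88037820e-04]), 'tool_pos': array([0.28181254, 0.58511137, 0.22145106]), 'tool_rot': array([-1.79889438e+02,  5.99999513e-03,  1.54289435e+02]), 'force': array([ 0.38307825, -0.16924259, -0.59106335]), 'wrist_torque': array([ 0.00612801, -0.01633856,  0.02284605]), 'grip_width': 0.08691544833824613}
scene [[350.38814251   0.         255.89151301]
 [  0.         350.38814251 193.87321851]
 [  0.           0.           1.        ]] [0.9351976  0.16883186 0.90277737] [-148.30527541   -0.89478446  121.79193825]
top [[463.80975167   0.         257.26122041]
 [  0.         463.80975167 193.92005035]
 [  0.           0.           1.        ]] [ 0.35753559 -0.07074805  1.5458384 ] [-174.12782613    0.17794086  -90.20751618]
wrist [[314.24160793   0.         250.93827135]
 [  0.         314.24160793 189.86954521]
 [  0.           0.           1.        ]] [0.21369472 0.61790244 0.3833844 ] [1.64133337e+02 6.44854842e-02 6.43096666e+01]
```

View pics/top0.png

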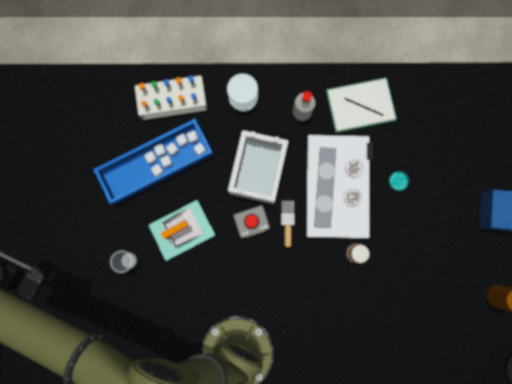

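View pics/scene0.png

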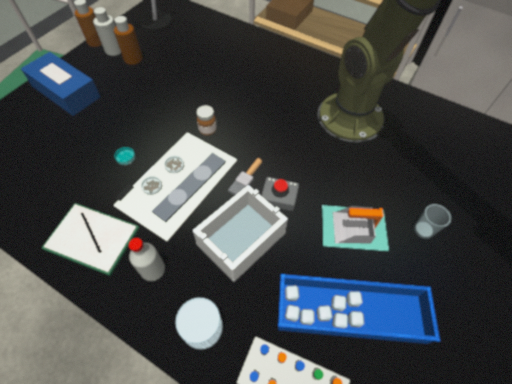

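View pics/wrist0.png

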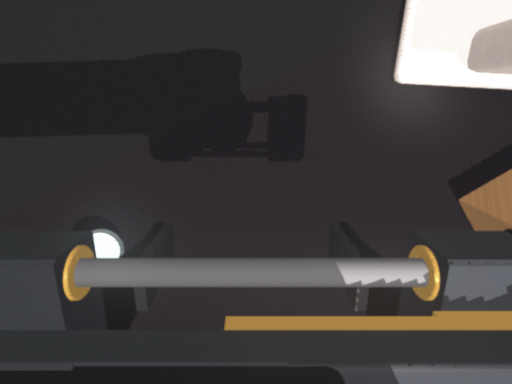

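The top view shows: the pan upper left (155,160) with 9 or so cubes at its right part, the scoop on the green mat at (182,230), the box at (258,167), the timer at (251,222), and the board at (338,187) with plate and two dishes. The turquoise look-alike is at (399,181). Next I measure.

```bash
cat >> h.py <<'E'
def pose(c): return R.from_euler('xyz',c['attitude'],degrees=True).as_matrix(), np.array(c['origin'])
def cloud(c):
    Rm,o=pose(c); K=c['K']; z=c['z_map']; v,u=np.mgrid[0:z.shape[0],0:z.shape[1]]
    p=np.stack([(u-K[0,2])/K[0,0]*z,(v-K[1,2])/K[1,1]*z,z],-1)
    P=p@Rm.T+o; P[z<=0]=np.nan; return P
def proj(c,X):
    Rm,o=pose(c);p=(np.atleast_2d(X)-o)@Rm; q=p@c['K'].T; return q[:,:2]/q[:,2:]
def onplane(c,uv,h):
    Rm,o=pose(c);K=c['K'];uv=np.atleast_2d(uv).astype(float)
    d=np.stack([(uv[:,0]-K[0,2])/K[0,0],(uv[:,1]-K[1,2])/K[1,1],np.ones(len(uv))],-1)@Rm.T
    return o+d*((h-o[2])/d[:,2:])
def rectfit(pts):
    (cx,cy),(w,h),a=cv2.minAreaRect(pts.astype(np.float32)*1000)
    if w<h: w,h,a=h,w,a+90
    return np.round([cx,cy,w,h,a],1)
E
python3 - <<'E'
from h import *
for n in ['top','scene']:
    c=cam(n); P=cloud(c); im=c['img']; hsv=cv2.cvtColor(im,cv2.COLOR_RGB2HSV); H,S,V=[hsv[...,i].astype(int) for i in range(3)]
    print(n,'valid',np.mean(c['z_map']>0)); b=(V<25)&np.isfinite(P[...,2])&(abs(P[...,2])<.05)
    print('bench z',np.median(P[b][:,2]),P[b][:,2].std())
    def rep(name,m):
        m=m.astype(np.uint8); k,l,st,ce=cv2.connectedComponentsWithStats(m)
        for i in range(1,k):
            if st[i,4]>25:
                q=P[l==i]; q=q[np.isfinite(q[:,2])]
                if len(q)>20: print(' ',name,ce[i].round(),st[i,4],'z',np.percentile(q[:,2],[5,50,95]).round(3),rectfit(q[:,:2]))
    rep('blue',(H>100)&(H<125)&(S>150))
    rep('orange',(H>5)&(H<20)&(S>170)&(V>120))
    rep('green',(H>70)&(H<95)&(S>40)&(V>100))
    rep('red',((H<5)|(H>175))&(S>150)&(V>100))
    rep('white',(S<40)&(V>180)&(P[...,2]>-.05))
    for t in ['pan','ice0','scoop','mat','chillbox','plate','dish0','dish1','plunger_top','beaker','jar','brush']:
        r=search_frame(t,n)
        print(t,[(np.round(a['position']).astype(int).tolist(),round(a['conf'],2)) for a in r if a['conf']>.2])
E
```

```text
top valid 0.9958597819010416
bench z 0.00023772073858419063 0.003491488790544187
  blue [147. 165.] 3888 z [-0.001  0.01   0.063] [627.4 285.6 394.8 152.8 116.9]
  blue [496. 210.] 1244 z [0.005 0.076 0.084] [ 461.8 -856.5  139.9  107.3  176.5]
  orange [174. 229.] 144 z [0.097 0.103 0.108] [397.5 190.6  80.3  17.2 119.4]
  orange [510. 300.] 52 z [0.125 0.129 0.132] [ 181.3 -821.7   47.    12.6  176.4]
  green [398. 181.] 280 z [0.003 0.015 0.021] [ 558.8 -536.9   60.6   58.2   83.6]
  green [181. 232.] 1303 z [-0.003  0.003  0.011] [397.4 187.5 188.1 137.5 117.7]
  red [307.  96.] 82 z [0.003 0.169 0.175] [ 827.6 -231.    88.5   32.2  165.5]
  red [251. 221.] 137 z [0.044 0.068 0.072] [423.3 -46.1  39.   37.6  89.7]
  white [242.  89.] 712 z [0.082 0.095 0.101] [849.7 -19.   95.9  90.8 178.3]
  white [171.  96.] 1333 z [0.053 0.058 0.065] [839.8 220.7 218.5 101.9  98.7]
  white [361. 104.] 2285 z [0.01  0.015 0.021] [ 820.3 -418.7  201.9  144.5  101.2]
  white [191. 136.] 69 z [0.032 0.038 0.044] [708.1 151.1  29.7  27.7 113. ]
  white [258. 169.] 2390 z [0.009 0.016 0.095] [599.8 
[... 4330 characters left out ...]
  white [341. 320.] 142 z [0.033 0.038 0.041] [665.3 255.6  27.8  26.4  26.8]
  white [280. 368.] 2192 z [0.057 0.059 0.062] [806.5 197.8 234.9  90.1 121.8]
pan [([373, 307], 0.8)]
ice0 [([353, 322], 0.73), ([290, 293], 0.68), ([355, 298], 0.66), ([291, 312], 0.65), ([323, 312], 0.61), ([340, 305], 0.55), ([307, 317], 0.5), ([339, 320], 0.47)]
scoop [([354, 224], 0.76)]
mat [([342, 244], 0.8), ([355, 320], 0.24)]
chillbox [([242, 231], 0.66)]
plate [([187, 186], 0.94)]
dish0 [([126, 156], 0.75), ([150, 185], 0.6), ([173, 162], 0.54)]
dish1 [([126, 156], 0.75), ([150, 185], 0.6), ([173, 162], 0.54)]
plunger_top [([281, 184], 0.54)]
beaker []
jar [([204, 121], 0.96)]
brush [([243, 182], 0.71)]
```

```bash
cat > meas.py <<'E'
from h import *
def near(P,cx,cy,r): return np.hypot(P[...,0]-cx,P[...,1]-cy)<r
def masks(c):
    hsv=cv2.cvtColor(c['img'],cv2.COLOR_RGB2HSV); return [hsv[...,i].astype(int) for i in range(3)]
if __name__=='__main__':
  for n in ['top','scene']:
    c=cam(n); P=cloud(c); H,S,V=masks(c); Z=P[...,2]
    m=(H>100)&(H<125)&(S>150)&near(P,.61,.28,.3)&(Z>.055); print(n,'pan rim',rectfit(P[m][:,:2]),np.median(Z[m]))
    m=near(P,.60,-.07,.16)&(Z>.08)&(Z<.098)&(S<60); print('box rim',rectfit(P[m][:,:2]),np.median(Z[m]))
    m=near(P,.60,-.07,.16)&(Z>.098)&(S<60); print('lugs',P[m].mean(0),m.sum())
    m=(H>5)&(H<20)&(S>170)&(V>120)&near(P,.40,.19,.1)&(Z>.094); print('bar',rectfit(P[m][:,:2]),np.median(Z[m]))
    m=near(P,.54,-.3,.16)&(Z>.011)&(Z<.03)&(V<190)&(P[...,1]>-.335)
    m=cv2.morphologyEx(m.astype(np.uint8),cv2.MORPH_OPEN,np.ones((3,3)))>0
    print('plate',rectfit(P[m][:,:2]),np.median(Z[m]))
    for y,x in [(-.38,.59),(-.38,.49)]:
        m=near(P,x,y,.045)&(Z>.013); print('dish',P[m].mean(0),m.sum(),rectfit(P[m][:,:2]))
    m=((H<5)|(H>175))&(S>150)&(V>100)&near(P,.42,-.046,.06)&(Z>.062); print('plunger',rectfit(P[m][:,:2]),np.median(Z[m]))
    m=(H>70)&(H<95)&(S>40)&(V>100)&near(P,.40,.19,.13); print('mat',rectfit(P[m][:,:2]))
    big=cv2.resize(c['img'][60:270,80:420] if n=='top' else c['img'][100:360,60:460],None,fx=2,fy=2,interpolation=cv2.INTER_CUBIC)
    cv2.imwrite(f'pics/{n}_big.png',cv2.cvtColor(big,cv2.COLOR_RGB2BGR))
E
python3 meas.py
```

```text
top pan rim [698.1 284.6 414.6 272.9 116.8] 0.060443225472969875
box rim [600.4 -69.5 201.2 149.9 166.8] 0.08966650399663845
lugs [ 0.5954796  -0.06844702  0.10215938] 65
bar [397.3 190.4  79.7  17.3 117.8] 0.10293412459497109
plate [ 543.1 -237.2  268.   161.6  175. ] 0.016461767766143165
dish [ 0.60166357 -0.38883903  0.02152123] 262 [ 593.7 -387.1   75.2   60.9  172.4]
dish [ 0.50411185 -0.38105277  0.02179526] 270 [ 491.  -378.3   82.    75.7   17.2]
plunger [424.7 -48.   35.3  35.1 179.7] 0.06844505770346165
mat [397.7 186.8 188.4 137.4 116.9]
scene pan rim [682.5 275.3 413.1 237.2 117. ] 0.06099541442669232
box rim [600.9 -71.4 201.1 150.4 166.9] 0.09058230976998138
lugs [ 0.60953759 -0.07193436  0.10250724] 109
bar [401.  189.   84.4  23.9 117.9] 0.10344592334529223
plate [ 546.2 -241.6  268.6  157.9  174.4] 0.01734138348073011
dish [ 0.60500019 -0.38888618  0.02273231] 281 [ 602.9 -390.1   60.6   53.8   41.9]
dish [ 0.50705062 -0.3819417   0.02278342] 263 [ 505.7 -383.1   60.4   56.9   76.1]
plunger [427.  -47.8  39.7  33.9 167.3] 0.06882255300102791
mat [399.  184.5 184.8 135.4 117. ]
```

Run:
```python
from meas import *
a=np.radians(-63); u=np.array([np.cos(a),np.sin(a)]); v=np.array([-u[1],u[0]])
for n in ['top','scene']:
    c=cam(n); P=cloud(c); H,S,V=masks(c); Z=P[...,2]; d=P[...,:2]-[.615,.283]
    m=(H>100)&(H<125)&(S>120)&(abs(d@u)<.22)&(abs(d@v)<.085)&(Z>.052)&(Z<.085)
    q=P[m]; print(n,len(q),rectfit(q[:,:2]),np.percentile(q[:,2],[10,50,90]))
    big=c['img'][100:220,80:230] if n=='top' else c['img'][180:350,210:450]
    cv2.imwrite(f'pics/{n}_pan.png',cv2.cvtColor(cv2.resize(big,None,fx=3,fy=3,interpolation=cv2.INTER_CUBIC),cv2.COLOR_RGB2BGR))
    # inner floor
    m=(H>100)&(H<125)&(S>120)&(abs(d@u)<.22)&(abs(d@v)<.085)&(Z<.03); q=P[m]; print('floor',rectfit(q[:,:2]),np.median(q[:,2]))
    # scoop bowl floor
    d=P[...,:2]-[.405,.18]; m=(np.hypot(d[...,0],d[...,1])<.08)&(S<50)&(Z>-.01)&(Z<.06)&(V>90); print('bowl',rectfit(P[m][:,:2]))
```

```text
top 936 [622.5 273.1 367.7 127.5 117. ] [0.05519691 0.05996119 0.06415969]
floor [625.7 284.5 395.8 149.6 117. ] 0.006313330664004191
bowl [399.4 192.2 131.2  99.7 118.7]
scene 1893 [622.5 270.3 367.3 126.6 117. ] [0.05759891 0.06081521 0.06284423]
floor [604.7 280.7 400.5 149.5 117. ] 0.007325871248383797
bowl [402.1 190.1 129.   99.2 116.4]
```

View pics/scene_big.png

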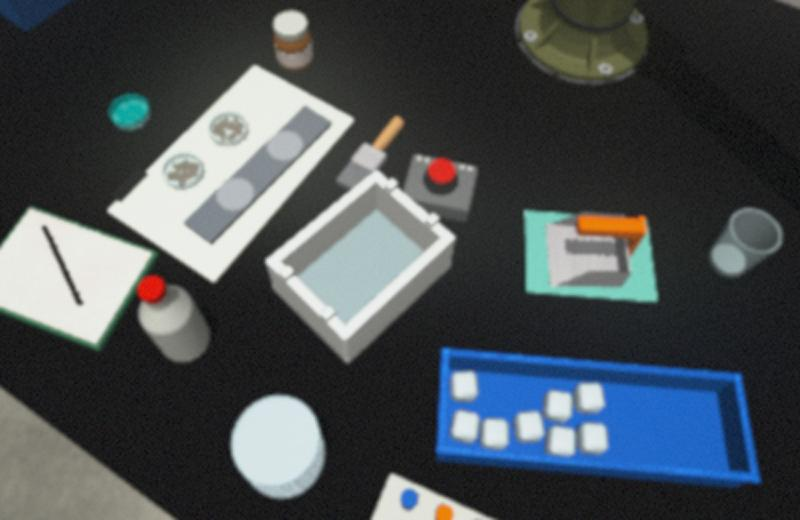

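```bash
cat > d.py <<'E'
# usage: d.py x y z yaw tilt [n] ; tilt>0: rotate about tool y (deg) from straight-down at yaw
import sys
from h import *
x,y,z,yaw,tilt=map(float,sys.argv[1:6]); n=int(sys.argv[6]) if len(sys.argv)>6 else 1
o=get_obs(); R0=R.from_euler('xyz',o['tool_rot'],degrees=True)
Rt=R.from_euler('xyz',[180,0,yaw],degrees=True)*R.from_euler('y',tilt,degrees=True)
dp=R0.inv().apply(np.array([x,y,z])-o['tool_pos']); rv=np.degrees((R0.inv()*Rt).as_rotvec())
print('t',round(o['time_s'],2),'pos',o['tool_pos'].round(4),'rot',o['tool_rot'].round(1),'F',o['force'].round(1),'w',round(o['grip_width'],4))
print([[round(float(a),4) for a in dp*k/n]+[round(float(a),1) for a in rv*k/n] for k in range(1,n+1)])
E
python3 d.py 0.399 0.190 0.2 117.8 0 10
```

```text
t 1.65 pos [0.2821 0.5856 0.2226] rot [180.    0.  154.3] F [-0.3  0.1 -0.1] w 0.0869
[[-0.0277, -0.0306, 0.0023, 0.0, 0.0, 3.6], [-0.0554, -0.0611, 0.0045, 0.0, 0.0, 7.3], [-0.0831, -0.0917, 0.0068, 0.0, 0.0, 10.9], [-0.1108, -0.1223, 0.009, 0.0, 0.0, 14.6], [-0.1385, -0.1529, 0.0113, 0.0, 0.0, 18.2], [-0.1662, -0.1834, 0.0136, 0.0, 0.0, 21.9], [-0.1939, -0.214, 0.0158, 0.0, 0.0, 25.5], [-0.2216, -0.2446, 0.0181, 0.0, 0.0, 29.2], [-0.2493, -0.2751, 0.0203, 0.0, 0.0, 32.8], [-0.277, -0.3057, 0.0226, 0.0, 0.0, 36.5]]
```

Call:
arm_command(
  targets=[
    [[-0.028,-0.031,0.002,0,0,3.6,-1],[-0.055,-0.061,0.004,0,0,7.3,-1],[-0.083,-0.092,0.007,0,0,11,-1],[-0.111,-0.122,0.009,0,0,14.6,-1],[-0.139,-0.153,0.011,0,0,18.2,-1],[-0.166,-0.183,0.014,0,0,21.9,-1],[-0.194,-0.214,0.016,0,0,25.5,-1],[-0.222,-0.245,0.018,0,0,29.2,-1],[-0.249,-0.275,0.02,0,0,32.8,-1],[-0.277,-0.306,0.023,0,0,36.5,-1]],
  ],
)

```text
time_s: 2.65
tool_pos: [0.3992, 0.1884, 0.1999]
tool_rot: [179.9, -0.0, 117.7]
force: [1.0, 0.1, -0.1]
grip_width: 0.0869
```

```bash
python3 - <<'E'
from meas import *
c=cam('wrist','w1.png'); P=cloud(c); H,S,V=masks(c); Z=P[...,2]
m=(H>5)&(H<20)&(S>150)&(V>80)&near(P,.40,.19,.1)&(Z>.096); print('bar',rectfit(P[m][:,:2]),np.median(Z[m]))
c=cam('scene'); P=cloud(c); H,S,V=masks(c); Z=P[...,2]
E
python3 d.py 0.399 0.190 0.072 117.8 0
```

```text
bar [389.5 206.2  94.4  93.2  74.9] 0.2952610867931371
t 2.75 pos [0.4005 0.1839 0.1997] rot [1.800e+02 1.000e-01 1.172e+02] F [ 0.2  0.6 -0.2] w 0.0869
[[0.0063, 0.0014, 0.1276, 0.0, 0.1, -0.6]]
```

View pics/w1.png

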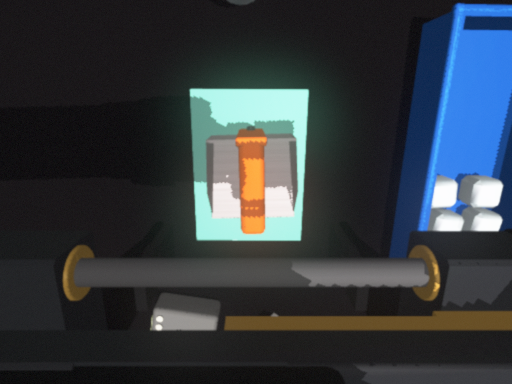

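Wrist view: scoop bar centred at about (252,180), nose toward the bottom of the picture, mat behind it.

```bash
python3 - <<'E'
from meas import *
c=cam('wrist'); P=cloud(c); H,S,V=masks(c); Z=P[...,2]
m=(H>5)&(H<20)&(S>150)&(V>60)&near(P,.40,.19,.1)&(Z>.094)&(Z<.11); print('bar',rectfit(P[m][:,:2]),np.median(Z[m]),m.sum())
m=(H>70)&(H<95)&near(P,.40,.19,.13)&(Z<.02); print('mat',rectfit(P[m][:,:2]),np.median(Z[m]))
E
python3 d.py 0.399 0.190 0.072 117.8 0
```

```text
bar [397.6 192.1  86.3  24.6 119.4] 0.10216881398527744 2302
mat [394.4 197.2 259.4 241.7  36.5] 0.0001742119946923637
t 2.8 pos [0.3997 0.1872 0.1998] rot [180.   -0.  117.5] F [-0.4  0.1 -0.1] w 0.0868
[[0.0027, 0.0006, 0.1278, 0.0, -0.0, -0.3]]
```

Call:
arm_command(
  targets=[
    [[0.001,0,0.03,0,0,-0.5,-1],[0.002,0,0.06,0,0,-0.8,-1],[0.003,0,0.09,0,0,-0.8,-1],[0.003,0,0.115,0,0,-0.8,-1],[0.003,0,0.128,0,0,-0.8,-1],[0.003,0,0.128,0,0,-0.8,-1],[0.003,0,0.128,0,0,-0.8,1],[0.003,0,0.128,0,0,-0.8,1],[0.003,0,0.128,0,0,-0.8,1],[0.003,0,0.128,0,0,-0.8,1]],
  ],
  newtons=60,
)

```text
time_s: 3.8
tool_pos: [0.398, 0.1928, 0.0724]
tool_rot: [179.9, -0.0, 118.6]
force: [0.3, -0.3, 0.2]
grip_width: 0.0628
```

Call:
arm_command(
  targets=[
    [[0,0,0,0,0,0,1],[0,0,0,0,0,0,1],[0,0,0,0,0,0,1]],
  ],
)

```text
time_s: 4.1
tool_pos: [0.3975, 0.1924, 0.0716]
tool_rot: [180.0, -0.0, 118.6]
force: [-1.8, -0.7, -0.4]
grip_width: 0.0389
```

Call:
arm_command(
  targets=[
    [[0,0,0,0,0,0,1],[0,0,0,0,0,0,1],[0,0,0,0,0,0,1],[0,0,0,0,0,0,1],[0,0,0,0,0,0,1]],
  ],
)

```text
time_s: 4.6
tool_pos: [0.3975, 0.1924, 0.0715]
tool_rot: [180.0, 0.0, 118.6]
force: [0.9, 0.7, -0.3]
grip_width: 0.0217
```

Call:
arm_command(
  targets=[
    [[0,0,-0.02,0,0,0,1],[0,0,-0.05,0,0,0,1],[0,0,-0.08,0,0,0,1],[0,0,-0.11,0,0,0,1],[0,0,-0.14,0,0,0,1],[0,0,-0.14,0,0,0,1],[0,0,-0.14,0,0,0,1]],
  ],
)

```text
time_s: 5.3
tool_pos: [0.3973, 0.1924, 0.2114]
tool_rot: [180.0, -0.0, 118.6]
force: [-0.2, -0.5, -2.5]
grip_width: 0.0212
```

```bash
python3 - <<'E'
from meas import *
c=cam('wrist','w2.png'); c=cam('scene','s2.png');P=cloud(c); H,S,V=masks(c); Z=P[...,2]
m=(H>5)&(H<20)&(S>150)&(V>60)&near(P,.40,.19,.12)&(Z>.18)&(Z<.3); print('bar',rectfit(P[m][:,:2]),np.median(Z[m]),m.sum())
E
python3 d.py 0.5703 0.3742 0.2117 117 0 5
```

```text
bar [422.9 173.2  51.   34.2  41.7] 0.24113964919921405 154
t 5.4 pos [0.3964 0.1918 0.2099] rot [-179.8    0.   118.6] F [-0.4  0.7 -1.9] w 0.0216
[[0.0154, 0.048, -0.0005, -0.0, 0.0, 0.3], [0.0308, 0.096, -0.001, -0.1, 0.0, 0.6], [0.0462, 0.144, -0.0015, -0.1, 0.0, 1.0], [0.0616, 0.1919, -0.002, -0.1, 0.0, 1.3], [0.077, 0.2399, -0.0025, -0.2, 0.0, 1.6]]
```

```bash
python3 d.py 0.5667 0.3813 0.2 117 0 7
```

```text
t 5.4 pos [0.3964 0.1918 0.2099] rot [-179.8    0.   118.6] F [-0.4  0.7 -1.9] w 0.0216
[[0.0121, 0.0343, 0.0013, -0.0, 0.0, 0.2], [0.0243, 0.0686, 0.0026, -0.0, 0.0, 0.5], [0.0364, 0.1029, 0.0039, -0.1, 0.0, 0.7], [0.0485, 0.1373, 0.0053, -0.1, 0.0, 0.9], [0.0607, 0.1716, 0.0066, -0.1, 0.0, 1.1], [0.0728, 0.2059, 0.0079, -0.1, 0.0, 1.4], [0.0849, 0.2402, 0.0092, -0.2, 0.0, 1.6]]
```

View pics/w2.png

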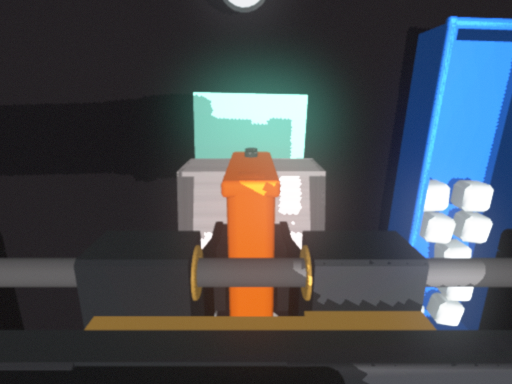

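The scoop hangs straight in the grip: bar at (250,210), mat at (250,125), pan to the right.

Call:
arm_command(
  targets=[
    [[0.012,0.034,0.001,0,0,0.2,1],[0.024,0.069,0.003,0,0,0.5,1],[0.036,0.103,0.004,0,0,0.7,1],[0.049,0.137,0.005,0,0,0.9,1],[0.061,0.172,0.007,0,0,1.1,1],[0.073,0.206,0.008,0,0,1.4,1],[0.085,0.24,0.009,0,0,1.6,1],[0.085,0.24,0.009,0,0,1.6,1],[0.085,0.24,0.009,0,0,1.6,1]],
  ],
)

```text
time_s: 6.3
tool_pos: [0.5666, 0.3814, 0.1993]
tool_rot: [-179.7, 0.1, 117.0]
force: [-0.6, -1.5, -2.1]
grip_width: 0.0214
```

```bash
python3 - <<'E'
from meas import *
c=cam('wrist','w3.png'); c=cam('top','t3.png')
E
python3 d.py 0.5667 0.3813 0.0755 117 0 1
```

```text
t 6.4 pos [0.5669 0.3805 0.2014] rot [-1.799e+02  1.000e-01  1.169e+02] F [-0.2  0.2 -1. ] w 0.0211
[[0.0009, 0.0005, 0.1259, -0.1, 0.1, -0.1]]
```

View pics/w3.png

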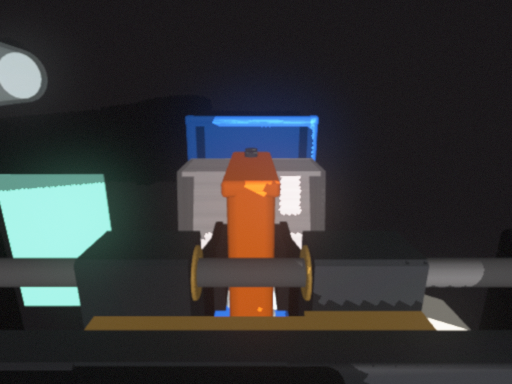

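The pan end (columns 187–318) and the scoop (180–324) share the same centre line. I descend.

Call:
arm_command(
  targets=[
    [[0.001,0,0.03,0,0,0,1],[0.001,0,0.06,0,0,0,1],[0.001,0,0.09,0,0,0,1],[0.001,0,0.11,0,0,0,1],[0.001,0,0.118,0,0,0,1],[0.001,0,0.121,0,0,0,1],[0.001,0,0.123,0,0,0,1],[0.001,0,0.125,0,0,0,1],[0.001,0,0.125,0,0,0,1]],
  ],
)

```text
time_s: 7.3
tool_pos: [0.5675, 0.3831, 0.0786]
tool_rot: [179.9, -0.0, 117.0]
force: [0.6, -0.3, -1.0]
grip_width: 0.0215
```

```bash
python3 - <<'E'
from meas import *
c=cam('scene','s4.png'); 
cv2.imwrite('pics/s4b.png',cv2.cvtColor(cv2.resize(c['img'][230:380,220:460],None,fx=3,fy=3),cv2.COLOR_RGB2BGR))
E
python3 d.py 0.5667 0.3813 0.0745 117 0 1
```

```text
t 7.35 pos [0.5675 0.3831 0.0785] rot [179.9  -0.  117. ] F [-0.6 -0.1 -1.8] w 0.0212
[[-0.0013, -0.0015, 0.004, 0.1, -0.0, -0.0]]
```

View pics/s4b.png

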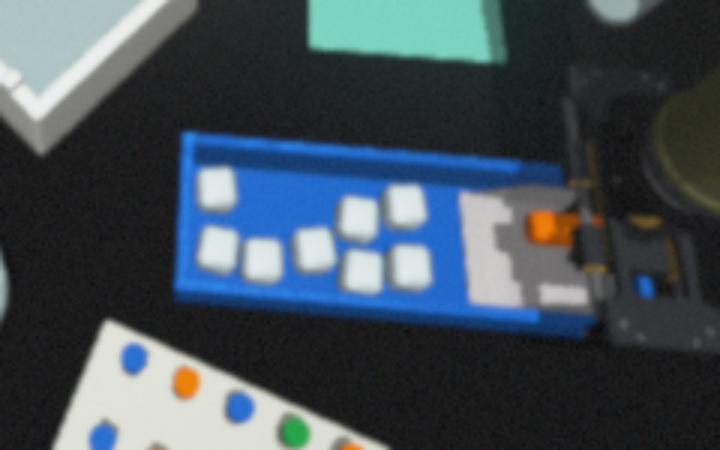

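Eight cubes; the scoop sits in the free end. I go down gently until there is contact.

Call:
arm_command(
  targets=[
    [[-0.001,-0.001,0.001,0,0,0,1],[-0.001,-0.001,0.002,0,0,0,1],[-0.001,-0.001,0.003,0,0,0,1],[-0.001,-0.001,0.003,0,0,0,1]],
  ],
)

```text
time_s: 7.75
tool_pos: [0.5667, 0.3814, 0.0746]
tool_rot: [180.0, 0.0, 117.0]
force: [0.4, 0.3, -1.7]
grip_width: 0.0213
```

Call:
arm_command(
  targets=[
    [[0,0,0.001,0,0,0,1],[0,0,0.001,0,0,0,1]],
  ],
)

```text
time_s: 7.95
tool_pos: [0.567, 0.3815, 0.0745]
tool_rot: [180.0, -0.0, 117.0]
force: [-0.5, -0.5, 2.0]
grip_width: 0.0213
```

Call:
arm_command(
  targets=[
    [[-0.01,0,0,0,0,0,1],[-0.02,0,0,0,0,0,1],[-0.03,0,0,0,0,0,1],[-0.04,0,0,0,0,0,1],[-0.05,0,0,0,0,0,1],[-0.06,0,0,0,0,0,1],[-0.07,0,0,0,0,0,1],[-0.08,0,0,0,0,0,1],[-0.09,0,0,0,0,0,1],[-0.1,0,0,0,0,0,1]],
  ],
)

```text
time_s: 8.95
tool_pos: [0.6126, 0.293, 0.0746]
tool_rot: [179.9, -0.1, 117.0]
force: [-1.2, 5.3, 6.0]
grip_width: 0.0212
```

```bash
python3 d.py 0.6713 0.1755 0.0745 117 0 1;python3 - <<'E'
from meas import *
c=cam('scene','s5.png'); 
cv2.imwrite('pics/s5b.png',cv2.cvtColor(cv2.resize(c['img'][230:380,220:460],None,fx=3,fy=3),cv2.COLOR_RGB2BGR))
E
```

```text
t 8.95 pos [0.6126 0.293  0.0746] rot [ 1.799e+02 -1.000e-01  1.170e+02] F [-1.2  5.3  6. ] w 0.0212
[[-0.1314, -0.001, -0.0002, 0.1, -0.1, -0.0]]
```

View pics/s5b.png

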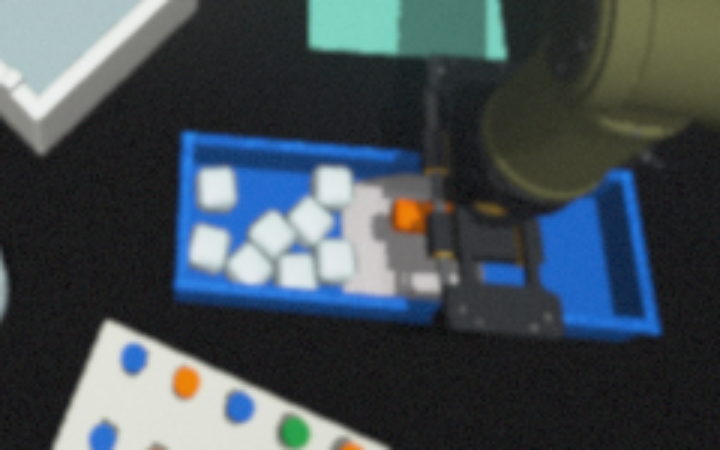

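The lip pushes the cubes toward the end wall. I continue.

Call:
arm_command(
  targets=[
    [[-0.008,0,0,0,0,0,1],[-0.016,0,0,0,0,0,1],[-0.024,0,0,0,0,0,1],[-0.032,0,0,0,0,0,1],[-0.04,0,0,0,0,0,1],[-0.048,0,0,0,0,0,1],[-0.056,0,0,0,0,0,1],[-0.062,0,0,0,0,0,1],[-0.068,0,0,0,0,0,1],[-0.074,0,0,0,0,0,1]],
  ],
)

```text
time_s: 10.0
tool_pos: [0.6453, 0.2282, 0.0746]
tool_rot: [179.9, -0.2, 117.0]
force: [-2.6, 5.1, 5.9]
grip_width: 0.0214
```

```bash
python3 d.py 0.6713 0.1755 0.0745 117 0 1;python3 - <<'E'
from meas import *
c=cam('scene','s6.png'); 
cv2.imwrite('pics/s6b.png',cv2.cvtColor(cv2.resize(c['img'][230:380,220:460],None,fx=3,fy=3),cv2.COLOR_RGB2BGR))
E
```

```text
t 10.0 pos [0.6453 0.2282 0.0746] rot [179.9  -0.2 117. ] F [-2.6  5.1  5.9] w 0.0214
[[-0.0588, -0.0008, -0.0001, 0.1, -0.2, 0.0]]
```

View pics/s6b.png

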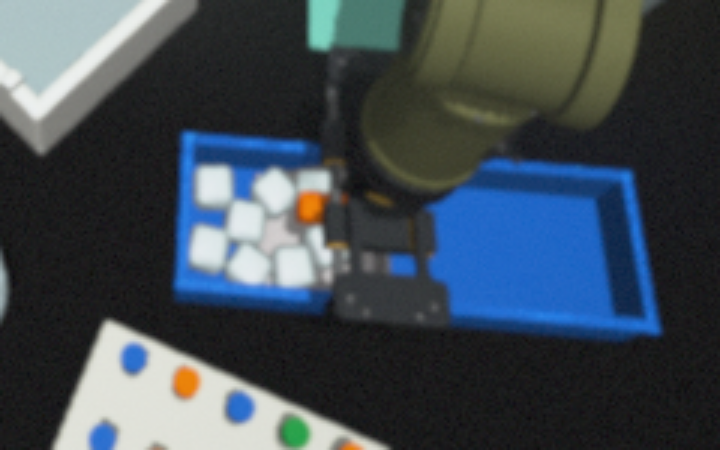

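Call:
arm_command(
  targets=[
    [[-0.005,0,0,0,0,0,1],[-0.01,0,0,0,0,0,1],[-0.015,0,0,0,0,0,1],[-0.02,0,0,0,0,0,1],[-0.025,0,0,0,0,0,1],[-0.03,0,0,0,0,0,1]],
  ],
)

```text
time_s: 10.65
tool_pos: [0.6586, 0.2029, 0.0747]
tool_rot: [179.9, -0.3, 117.1]
force: [-5.1, 10.2, 11.7]
grip_width: 0.0214
```

Call:
arm_command(
  targets=[
    [[-0.004,0,0,0,0,0,1],[-0.008,0,0,0,0,0,1],[-0.012,0,0,0,0,0,1]],
  ],
)

```text
time_s: 10.95
tool_pos: [0.6601, 0.2002, 0.0763]
tool_rot: [180.0, -0.9, 117.3]
force: [-16.2, 19.5, 21.0]
grip_width: 0.0215
```

```bash
python3 d.py 0.6713 0.1755 0.0745 117 0 1;python3 - <<'E'
from meas import *
c=cam('scene','s7.png'); 
cv2.imwrite('pics/s7b.png',cv2.cvtColor(cv2.resize(c['img'][230:380,220:460],None,fx=3,fy=3),cv2.COLOR_RGB2BGR))
E
```

```text
t 10.95 pos [0.6601 0.2002 0.0763] rot [180.   -0.9 117.3] F [-16.2  19.5  21. ] w 0.0215
[[-0.0271, -0.0014, 0.0013, 0.0, -0.9, 0.3]]
```

View pics/s7b.png

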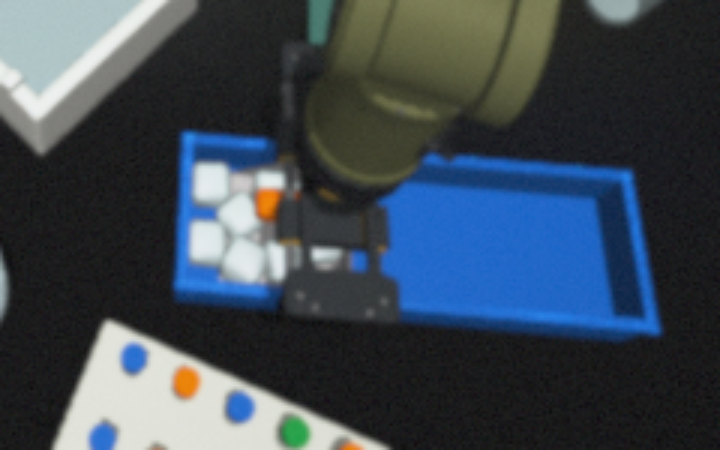

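Six cubes are in the bowl and two remain at the end wall; force is rising, so I stop here, tilt nose-up and lift.

Call:
arm_command(
  targets=[
    [[0.006,0,-0.003,0,-5,0,1],[0.006,0,-0.003,0,-5,0,1],[0.012,0,-0.006,0,-10,0,1],[0.012,0,-0.006,0,-10,0,1],[0.019,0,-0.008,0,-15,0,1],[0.019,0,-0.008,0,-15,0,1],[0.026,0,-0.009,0,-20,0,1],[0.026,0,-0.009,0,-20,0,1]],
  ],
)

```text
time_s: 11.8
tool_pos: [0.6519, 0.2135, 0.0814]
tool_rot: [-179.9, 19.9, 117.2]
force: [-2.0, 2.4, -2.4]
grip_width: 0.0216
```

```bash
python3 d.py 0.6513 0.2155 0.1 117 -25 1;python3 - <<'E'
from meas import *
c=cam('scene','s8.png'); 
cv2.imwrite('pics/s8b.png',cv2.cvtColor(cv2.resize(c['img'][230:380,220:460],None,fx=3,fy=3),cv2.COLOR_RGB2BGR))
E
```

```text
t 11.8 pos [0.6519 0.2135 0.0814] rot [-179.9   19.9  117.2] F [-2.   2.4 -2.4] w 0.0216
[[-0.0044, 0.0004, -0.0182, -0.1, -5.1, 0.2]]
```

View pics/s8b.png

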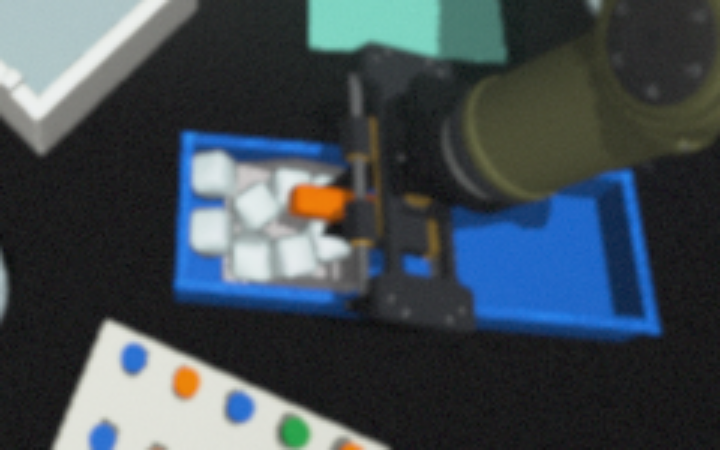

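```bash
python3 d.py 0.645 0.227 0.087 117 -25 1;python3 d.py 0.645 0.227 0.24 117 -25 1
```

```text
t 11.85 pos [0.6521 0.213  0.0814] rot [-179.9   19.8  117.1] F [-1.   1.1 -3.2] w 0.0214
[[0.0128, 0.0001, -0.0106, -0.1, -5.2, 0.1]]
t 11.85 pos [0.6521 0.213  0.0814] rot [-179.9   19.8  117.1] F [-1.   1.1 -3.2] w 0.0214
[[-0.039, -0.0002, -0.1545, -0.1, -5.2, 0.1]]
```

Call:
arm_command(
  targets=[
    [[0.006,0,-0.005,0,-2.5,0,1],[0.013,0,-0.011,0,-5,0,1],[0.013,0,-0.011,0,-5,0,1],[0.005,0,-0.035,0,-5,0,1],[-0.004,0,-0.06,0,-5,0,1],[-0.012,0,-0.083,0,-5,0,1],[-0.021,0,-0.108,0,-5,0,1],[-0.03,0,-0.132,0,-5,0,1],[-0.039,0,-0.154,0,-5,0,1],[-0.039,0,-0.154,0,-5,0,1]],
  ],
)

```text
time_s: 12.85
tool_pos: [0.6484, 0.224, 0.2447]
tool_rot: [179.6, 24.9, 116.6]
force: [0.8, -0.6, -2.6]
grip_width: 0.0211
```

Run:
```python
from meas import *
o=get_obs();print(o['force'],o['tool_pos'],o['qpos'])
c=cam('scene','s9.png'); 
cv2.imwrite('pics/s9b.png',cv2.cvtColor(cv2.resize(c['img'][120:380,150:460],None,fx=2.3,fy=2.3),cv2.COLOR_RGB2BGR))
```

```text
[ 0.83185214 -0.55589891 -2.57314859] [0.6484097  0.22395198 0.24468313] [-51.32908234  23.2095553   23.12767736  80.10157322  16.23980424
  79.78554126  -6.19548969]
```

View pics/s9b.png

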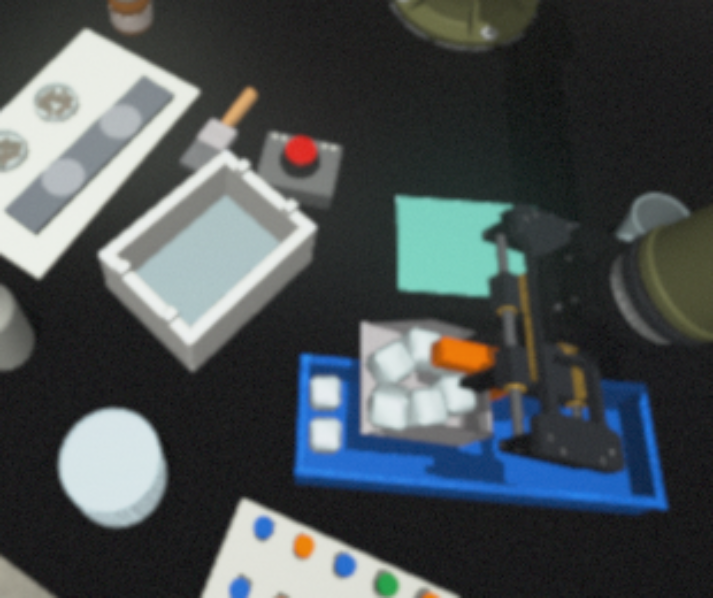

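Six cubes sit in the tilted bowl; two are left at the end wall of the pan. Now I carry the load over to the box.

```bash
python3 d.py 0.624 0.0305 0.22 77 -25 10
```

```text
t 12.9 pos [0.6472 0.2243 0.242 ] rot [179.8  24.9 116.7] F [-0.4 -0.7 -4.2] w 0.0216
[[-0.0138, -0.0108, 0.0088, 1.7, -0.0, 3.6], [-0.0277, -0.0216, 0.0176, 3.4, -0.0, 7.2], [-0.0415, -0.0325, 0.0264, 5.1, -0.1, 10.8], [-0.0553, -0.0433, 0.0352, 6.8, -0.1, 14.4], [-0.0691, -0.0541, 0.044, 8.5, -0.1, 18.0], [-0.083, -0.0649, 0.0528, 10.2, -0.1, 21.6], [-0.0968, -0.0757, 0.0616, 11.9, -0.1, 25.2], [-0.1106, -0.0865, 0.0704, 13.6, -0.1, 28.8], [-0.1244, -0.0974, 0.0792, 15.3, -0.2, 32.4], [-0.1383, -0.1082, 0.088, 17.0, -0.2, 36.0]]
```

Call:
arm_command(
  targets=[
    [[-0.014,-0.011,0.009,1.7,0,3.6,1],[-0.028,-0.022,0.018,3.4,0,7.2,1],[-0.042,-0.032,0.026,5.1,0,10.8,1],[-0.055,-0.043,0.035,6.8,0,14.4,1],[-0.069,-0.054,0.044,8.5,0,18,1],[-0.083,-0.065,0.053,10.2,0,21.6,1],[-0.097,-0.076,0.062,11.9,0,25.2,1],[-0.111,-0.087,0.07,13.6,0,28.8,1],[-0.124,-0.097,0.079,15.3,0,32.4,1],[-0.138,-0.108,0.088,17,0,36,1]],
  ],
)

```text
time_s: 13.9
tool_pos: [0.6228, 0.0316, 0.2186]
tool_rot: [-179.8, 25.0, 77.0]
force: [0.1, -0.4, -3.3]
grip_width: 0.0216
```

```bash
python3 d.py 0.624 0.0305 0.174 77 -25 2
python3 - <<'E'
from meas import *
o=get_obs();print(o['force'],o['tool_pos'],o['tool_rot'],o['qpos'])
c=cam('top','t10.png'); 
cv2.imwrite('pics/t10b.png',cv2.cvtColor(cv2.resize(c['img'][90:290,100:400],None,fx=2.5,fy=2.5),cv2.COLOR_RGB2BGR))
E
```

```text
t 13.9 pos [0.6228 0.0316 0.2186] rot [-179.8   25.    77. ] F [ 0.1 -0.4 -3.3] w 0.0216
[[0.0091, 0.0008, 0.0204, -0.1, 0.0, -0.0], [0.0182, 0.0015, 0.0408, -0.2, 0.0, -0.0]]
[ 0.0732483  -0.41219192 -3.25828778] [0.62284153 0.03157453 0.21863366] [-179.78975353   25.03982606   76.98182077] [-41.46267036  25.8848384   32.70763967  81.75471183   9.1761255
  86.50335976 -24.6575766 ]
```

View pics/t10b.png

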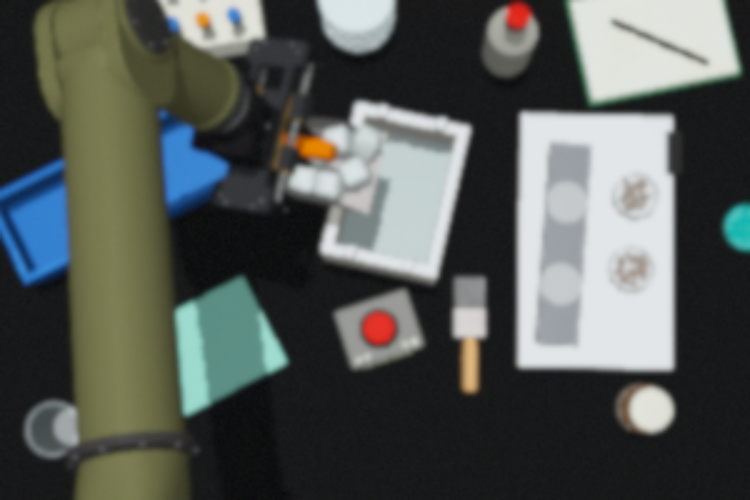

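```bash
cat > w.py <<'E'
# waypoints from stdin: x y z yaw tilt per line -> rows relative to current measured pose
import sys
from h import *
o=get_obs(); R0=R.from_euler('xyz',o['tool_rot'],degrees=True)
print('t',round(o['time_s'],2),'pos',o['tool_pos'].round(4),'rot',o['tool_rot'].round(1),'F',o['force'].round(1),'w',round(o['grip_width'],4))
for l in sys.stdin:
    if not l.strip(): continue
    x,y,z,yaw,tilt=map(float,l.split())
    Rt=R.from_euler('xyz',[180,0,yaw],degrees=True)*R.from_euler('y',tilt,degrees=True)
    print(R0.inv().apply(np.array([x,y,z])-o['tool_pos']).round(4).tolist(),np.degrees((R0.inv()*Rt).as_rotvec()).round(1).tolist())
E
python3 w.py <<'E'
.624 .0305 .169 77 -25
.620 .014 .1775 77 -5
.614 -.011 .183 77 15
.609 -.034 .182 77 30
.6036 -.0578 .180 77 45
.599 -.0785 .182 77 58
E
```

```text
t 13.95 pos [0.6224 0.0256 0.219 ] rot [-179.8   25.3   76.5] F [-0.5 -5.2 -3.7] w 0.0213
[0.026, 0.0005, 0.0431] [-0.4, 0.3, -0.5]
[0.007, 0.0005, 0.0426] [-0.3, 20.3, -0.6]
[-0.0186, 0.0005, 0.0486] [-0.2, 40.3, -0.6]
[-0.0394, 0.0011, 0.0596] [-0.1, 55.3, -0.6]
[-0.0606, 0.0014, 0.0718] [-0.0, 70.3, -0.7]
[-0.0807, 0.0018, 0.0791] [0.0, 83.3, -0.7]
```

Call:
arm_command(
  targets=[
    [[0.01,0.001,0.022,0,0,0,1],[0.02,0.001,0.045,0,0,0,1],[0.02,0.001,0.045,0,0,0,1],[0.02,0.001,0.045,0,0,0,1]],
  ],
)

```text
time_s: 14.35
tool_pos: [0.6235, 0.0313, 0.1702]
tool_rot: [-179.8, 25.1, 77.2]
force: [0.2, 0.1, -3.2]
grip_width: 0.0214
```

```bash
python3 w.py <<'E'
.624 .0305 .169 77 -25
.620 .014 .1775 77 -5
.614 -.011 .183 77 15
.609 -.034 .182 77 30
.6036 -.0578 .180 77 45
.599 -.0785 .182 77 58
E
```

```text
t 14.35 pos [0.6235 0.0313 0.1702] rot [-179.8   25.1   77.2] F [ 0.2  0.1 -3.2] w 0.0214
[-0.0001, 0.0007, 0.0014] [-0.1, 0.1, 0.2]
[-0.0191, 0.0004, 0.0009] [-0.2, 20.1, 0.2]
[-0.0447, 0.0001, 0.0068] [-0.2, 40.1, 0.2]
[-0.0656, 0.0003, 0.0177] [-0.2, 55.1, 0.1]
[-0.0868, 0.0004, 0.0299] [-0.2, 70.1, 0.1]
[-0.1069, 0.0005, 0.037] [-0.3, 83.1, 0.1]
```

Call:
arm_command(
  targets=[
    [[-0.006,0,0,0,7,0,1],[-0.013,0,0,0,14,0,1],[-0.019,0,0.001,0,20,0,1],[-0.028,0,0.003,0,27,0,1],[-0.037,0,0.005,0,34,0,1],[-0.045,0,0.007,0,40,0,1],[-0.052,0,0.011,0,45,0,1],[-0.059,0,0.014,0,50,0,1],[-0.066,0,0.018,0,55,0,1],[-0.066,0,0.018,0,55,0,1]],
  ],
)

```text
time_s: 15.35
tool_pos: [0.6079, -0.0412, 0.1819]
tool_rot: [-179.8, -29.7, 76.6]
force: [-0.2, -1.3, -2.5]
grip_width: 0.0218
```

```bash
python3 w.py <<'E'
.609 -.034 .182 77 30
.6036 -.0578 .180 77 45
.599 -.0785 .182 77 58
E
python3 - <<'E'
from meas import *
o=get_obs();print(o['qpos'])
c=cam('scene','s11.png'); 
cv2.imwrite('pics/s11b.png',cv2.cvtColor(cv2.resize(c['img'][120:380,150:460],None,fx=2.3,fy=2.3),cv2.COLOR_RGB2BGR))
E
```

```text
t 15.35 pos [ 0.6079 -0.0412  0.1819] rot [-179.8  -29.7   76.6] F [-0.2 -1.3 -2.5] w 0.0218
[0.0064, -0.0006, 0.0035] [0.0, 0.3, -0.3]
[-0.0158, -0.0003, -0.0069] [0.1, 15.3, -0.3]
[-0.0332, -0.0001, -0.0191] [0.1, 28.3, -0.3]
[ -6.79802087  17.96473599  30.65295348  96.90586804 -39.4124366
  77.12675365  22.15011158]
```

View pics/s11b.png

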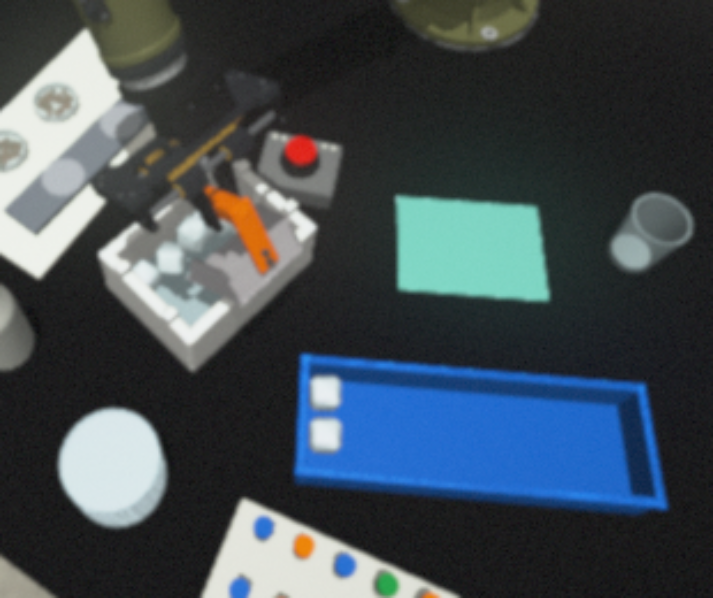

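The cubes have slid into the box (three visible around (190,230), (150,270)); the scoop is already tipped. I tip further to empty it.

Call:
arm_command(
  targets=[
    [[-0.008,0,-0.003,0,7,0,1],[-0.016,0,-0.007,0,15,0,1],[-0.024,0,-0.013,0,22,0,1],[-0.033,0,-0.019,0,28,0,1],[-0.033,0,-0.019,0,28,0,1],[-0.033,0,-0.019,0,28,0,1]],
  ],
)

```text
time_s: 16.0
tool_pos: [0.6008, -0.0703, 0.1817]
tool_rot: [-179.6, -57.8, 77.0]
force: [-0.7, 0.5, -0.6]
grip_width: 0.0213
```

```bash
python3 w.py <<'E'
.609 -.034 .23 77 30
.620 .02 .25 77 0
.6295 .2385 .25 117 0
E
python3 - <<'E'
from meas import *
c=cam('scene','s12.png'); 
cv2.imwrite('pics/s12b.png',cv2.cvtColor(cv2.resize(c['img'][120:290,150:310],None,fx=3.5,fy=3.5),cv2.COLOR_RGB2BGR))
E
```

```text
t 16.0 pos [ 0.6008 -0.0703  0.1817] rot [-179.6  -57.8   77. ] F [-0.7  0.5 -0.6] w 0.0213
[0.0607, -0.0002, 0.0058] [-0.4, -27.8, 0.1]
[0.107, -0.0013, 0.0417] [-0.3, -57.8, 0.2]
[0.2216, -0.04, 0.2239] [19.8, -55.4, -36.3]
```

View pics/s12b.png

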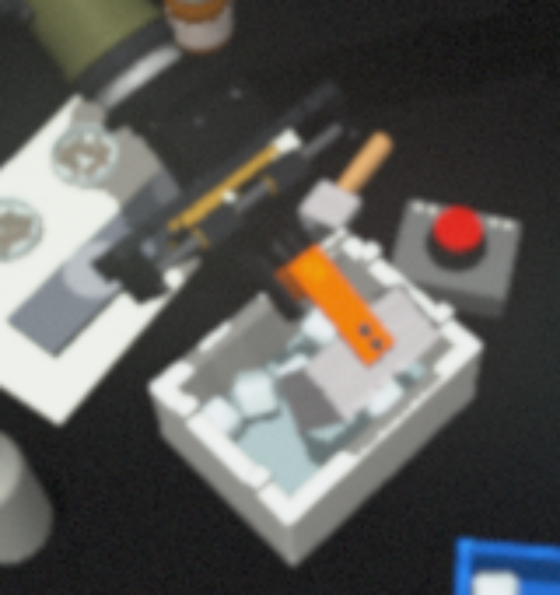

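Call:
arm_command(
  targets=[
    [[0.02,0,0.002,0,-8,0,1],[0.04,0,0.004,0,-16,0,1],[0.061,0,0.006,0,-24,0,1],[0.068,0,0.011,0,-30,0,1],[0.076,0,0.018,0,-37,0,1],[0.084,0,0.024,0,-43,0,1],[0.092,0,0.03,0,-49,0,1],[0.1,0,0.036,0,-54,0,1],[0.107,0,0.042,0,-58,0,1],[0.107,0,0.042,0,-58,0,1]],
  ],
)

```text
time_s: 17.05
tool_pos: [0.6218, 0.0286, 0.2523]
tool_rot: [-180.0, -0.2, 77.9]
force: [0.1, 1.4, -2.1]
grip_width: 0.0214
```

```bash
python3 - <<'E'
from meas import *
c=cam('scene','s13.png'); 
cv2.imwrite('pics/s13b.png',cv2.cvtColor(cv2.resize(c['img'][120:380,150:460],None,fx=2.3,fy=2.3),cv2.COLOR_RGB2BGR))
E
python3 d.py 0.5667 0.3813 0.2 117 0 10
```

```text
t 17.1 pos [0.6212 0.0247 0.2517] rot [-1.799e+02 -1.000e-01  7.770e+01] F [ 0.7 -0.3 -1.9] w 0.0213
[[0.0337, -0.0129, 0.0053, -0.0, -0.0, -3.9], [0.0673, -0.0259, 0.0105, -0.0, -0.0, -7.9], [0.101, -0.0388, 0.0158, -0.0, -0.0, -11.8], [0.1347, -0.0517, 0.0211, -0.0, -0.1, -15.7], [0.1683, -0.0646, 0.0263, -0.0, -0.1, -19.7], [0.202, -0.0776, 0.0316, -0.0, -0.1, -23.6], [0.2356, -0.0905, 0.0369, -0.0, -0.1, -27.5], [0.2693, -0.1034, 0.0421, -0.0, -0.1, -31.5], [0.303, -0.1163, 0.0474, -0.0, -0.1, -35.4], [0.3366, -0.1293, 0.0527, -0.0, -0.2, -39.3]]
```

View pics/s13b.png

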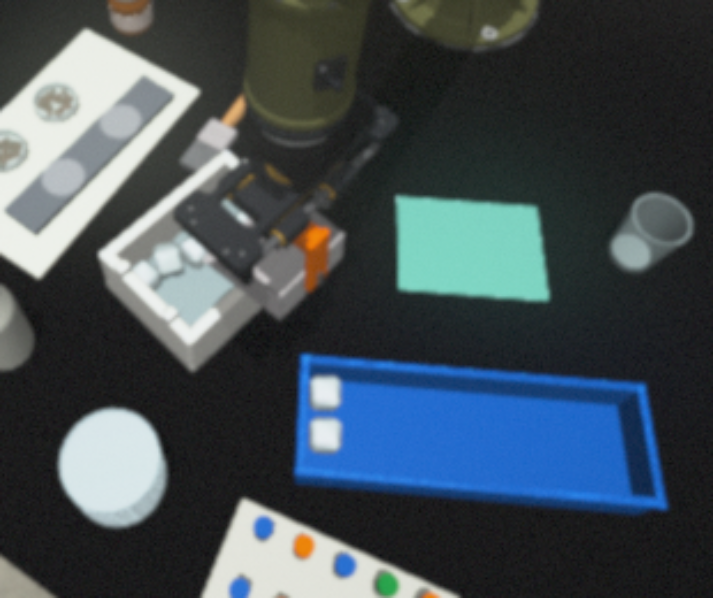

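Scoop empty; two cubes left at the pan's end wall at (325,392), (325,435). I start the second pass from mid-pan.

```bash
python3 d.py 0.6134 0.2895 0.2 117 0 10
```

```text
t 17.1 pos [0.6212 0.0247 0.2517] rot [-1.799e+02 -1.000e-01  7.770e+01] F [ 0.7 -0.3 -1.9] w 0.0213
[[0.0257, -0.0064, 0.0052, -0.0, -0.0, -3.9], [0.0514, -0.0128, 0.0105, -0.0, -0.0, -7.9], [0.0771, -0.0192, 0.0157, -0.0, -0.0, -11.8], [0.1028, -0.0256, 0.021, -0.0, -0.1, -15.7], [0.1284, -0.032, 0.0262, -0.0, -0.1, -19.7], [0.1541, -0.0384, 0.0314, -0.0, -0.1, -23.6], [0.1798, -0.0449, 0.0367, -0.0, -0.1, -27.5], [0.2055, -0.0513, 0.0419, -0.0, -0.1, -31.5], [0.2312, -0.0577, 0.0472, -0.0, -0.1, -35.4], [0.2569, -0.0641, 0.0524, -0.0, -0.2, -39.3]]
```

Call:
arm_command(
  targets=[
    [[0.034,-0.008,0.006,0,0,-5,1],[0.07,-0.017,0.014,0,0,-10,1],[0.103,-0.026,0.021,0,0,-16,1],[0.137,-0.034,0.028,0,0,-22,1],[0.17,-0.042,0.035,0,0,-28,1],[0.206,-0.051,0.042,0,0,-33,1],[0.24,-0.06,0.048,0,0,-38,1],[0.257,-0.064,0.052,0,0,-39.3,1],[0.257,-0.064,0.052,0,0,-39.3,1],[0.257,-0.064,0.052,0,0,-39.3,1]],
  ],
)

```text
time_s: 18.1
tool_pos: [0.6161, 0.2811, 0.1983]
tool_rot: [-179.8, 0.0, 116.3]
force: [0.1, -0.3, -1.8]
grip_width: 0.0215
```

```bash
python3 d.py 0.6134 0.2895 0.0755 117 0 1;python3 - <<'E'
from meas import *
c=cam('wrist','w14.png')
E
```

```text
t 18.1 pos [0.6161 0.2811 0.1983] rot [-179.8    0.   116.3] F [ 0.1 -0.3 -1.8] w 0.0215
[[0.0088, 0.0017, 0.1228, -0.2, 0.0, -0.7]]
```

View pics/w14.png

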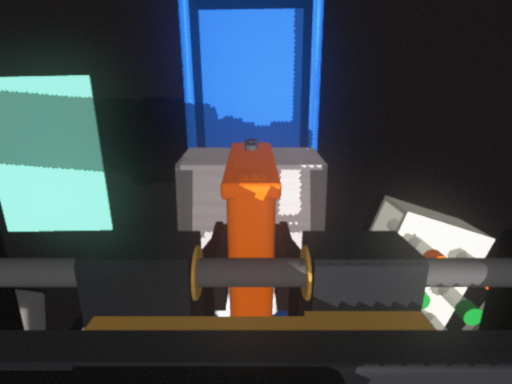

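Call:
arm_command(
  targets=[
    [[0.005,0.002,0.03,0,0,-0.7,1],[0.005,0.002,0.06,0,0,-0.7,1],[0.005,0.002,0.09,0,0,-0.7,1],[0.005,0.002,0.11,0,0,-0.7,1],[0.005,0.002,0.117,0,0,-0.7,1],[0.005,0.002,0.12,0,0,-0.7,1],[0.005,0.002,0.12,0,0,-0.7,1],[0.005,0.002,0.12,0,0,-0.7,1]],
  ],
)

```text
time_s: 18.95
tool_pos: [0.6161, 0.2888, 0.0795]
tool_rot: [180.0, -0.0, 117.1]
force: [-0.5, -0.0, -1.1]
grip_width: 0.0214
```

```bash
python3 d.py 0.6134 0.2895 0.0745 117 0 1
```

```text
t 18.95 pos [0.6161 0.2888 0.0795] rot [180.   -0.  117.1] F [-0.5 -0.  -1.1] w 0.0214
[[0.0019, -0.0021, 0.005, 0.0, -0.0, 0.1]]
```

Call:
arm_command(
  targets=[
    [[0,-0.002,0.002,0,0,0,1],[0,-0.002,0.004,0,0,0,1],[0,-0.002,0.005,0,0,0,1],[0,-0.002,0.005,0,0,0,1]],
  ],
)

```text
time_s: 19.35
tool_pos: [0.6151, 0.2912, 0.0776]
tool_rot: [179.7, -0.2, 117.3]
force: [-1.1, 3.2, 12.2]
grip_width: 0.0216
```

Call:
arm_command(
  targets=[
    [[-0.01,0,0,0,0,0,1],[-0.02,0,0,0,0,0,1],[-0.03,0,0,0,0,0,1],[-0.04,0,0,0,0,0,1],[-0.05,0,0,0,0,0,1],[-0.06,0,0,0,0,0,1],[-0.07,0,0,0,0,0,1],[-0.078,0,0,0,0,0,1],[-0.084,0,0,0,0,0,1],[-0.09,0,0,0,0,0,1]],
  ],
)

```text
time_s: 20.35
tool_pos: [0.6503, 0.2241, 0.0807]
tool_rot: [179.8, -1.2, 117.7]
force: [-17.8, 14.3, 23.7]
grip_width: 0.0215
```

```bash
python3 d.py 0.6715 0.1755 0.0745 117 0 1;python3 - <<'E'
from meas import *
c=cam('scene','s15.png'); 
cv2.imwrite('pics/s15b.png',cv2.cvtColor(cv2.resize(c['img'][230:380,220:460],None,fx=3,fy=3),cv2.COLOR_RGB2BGR))
E
```

```text
t 20.35 pos [0.6503 0.2241 0.0807] rot [179.8  -1.2 117.7] F [-17.8  14.3  23.7] w 0.0215
[[-0.053, -0.0038, 0.0051, 0.2, -1.2, 0.7]]
```

View pics/s15b.png

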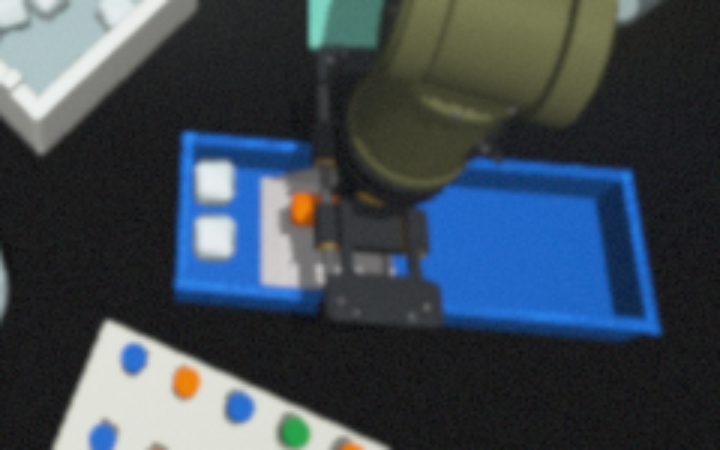

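The push force and TCP height suggest that the scoop has turned a little in the grip. I measure the bar's slope in the tool frame.

```bash
cat > bar.py <<'E'
from meas import *
o=get_obs(); R0=R.from_euler('xyz',o['tool_rot'],degrees=True); 
c=cam('wrist'); P=cloud(c); H,S,V=masks(c)
Q=R0.inv().apply((P.reshape(-1,3)-o['tool_pos'])).reshape(P.shape)
m=(H>5)&(H<20)&(S>150)&(V>60)&(abs(Q[...,1])<.012)&(abs(Q[...,2]+.03)<.03)&(abs(Q[...,0])<.07)
q=Q[m]
top=q[q[:,2]<np.percentile(q[:,2],100)]
print(len(q),'x',np.percentile(q[:,0],[1,99]).round(4),'z',np.percentile(q[:,2],[5,50,95]).round(4))
for a in np.arange(-.06,.07,.01):
    s=q[(q[:,0]>a)&(q[:,0]<a+.01)]
    if len(s)>5: print(round(a+.005,3),len(s),np.percentile(s[:,2],[10,50]).round(4),s[:,1].mean().round(4))
# bowl back rim
m=(S<50)&(abs(Q[...,1])<.05)&(Q[...,2]>.0)&(Q[...,2]<.08)&(Q[...,0]>.02)&(Q[...,0]<.06); q=Q[m]; print('back rim pts',len(q),q.mean(0).round(4) if len(q) else '')
E
python3 bar.py
```

```text
4760 x [-0.027   0.0432] z [-0.035  -0.0324 -0.028 ]
-0.025 497 [-0.0296 -0.0288] -0.0003
-0.015 688 [-0.0305 -0.0297] -0.0005
-0.005 9 [-0.0311 -0.0308] -0.0004
0.005 318 [-0.0325 -0.0315] -0.0002
0.015 921 [-0.0333 -0.0323] -0.0006
0.025 960 [-0.0342 -0.0333] -0.0005
0.035 934 [-0.0352 -0.0344] -0.0013
0.045 433 [-0.0352 -0.0336] -0.0048
back rim pts 3329 [ 0.0347 -0.0004  0.0394]
```

The bar slopes 5.3° nose-down against the tool. I compensate by pitching the tool nose-up by 5.3° and backing off a little.

Call:
arm_command(
  targets=[
    [[0.01,0,-0.005,0,-2,0,1],[0.01,0,-0.005,0,-5.3,0,1],[0.01,0,-0.003,0,-5.3,0,1],[0.01,0,-0.001,0,-5.3,0,1],[0.01,0,-0.001,0,-5.3,0,1]],
  ],
)

```text
time_s: 20.95
tool_pos: [0.6495, 0.2176, 0.0745]
tool_rot: [-179.9, 5.1, 117.2]
force: [-0.8, 1.6, 2.9]
grip_width: 0.0211
```

```bash
python3 bar.py; python3 d.py 0.6715 0.1755 0.0745 117 -5.3 1
```

```text
5569 x [-0.0254  0.045 ] z [-0.0349 -0.0322 -0.0167]
-0.025 407 [-0.0296 -0.0287] -0.0003
-0.015 622 [-0.0304 -0.0295] -0.0006
-0.005 8 [-0.0318 -0.0311] -0.0018
0.005 332 [-0.0324 -0.0315] -0.0
0.015 917 [-0.0331 -0.0321] -0.0006
0.025 958 [-0.0341 -0.0331] -0.0006
0.035 1107 [-0.0351 -0.0343] -0.0005
0.045 1218 [-0.0347 -0.0272] -0.0015
back rim pts 3260 [ 0.0345 -0.0006  0.0396]
t 21.0 pos [0.6498 0.2172 0.0744] rot [-179.9    5.1  117.1] F [-1.9  2.5  2.2] w 0.0213
[[-0.0468, 0.0003, 0.0041, -0.1, -0.2, 0.1]]
```

Call:
arm_command(
  targets=[
    [[-0.006,0,0.0005,0,0,0,1],[-0.012,0,0.001,0,0,0,1],[-0.018,0,0.0015,0,0,0,1],[-0.024,0,0.002,0,0,0,1],[-0.03,0,0.0025,0,0,0,1],[-0.034,0,0.003,0,0,0,1]],
  ],
)

```text
time_s: 21.6
tool_pos: [0.6653, 0.1863, 0.0744]
tool_rot: [-179.9, 5.2, 117.2]
force: [-3.1, 4.2, 6.2]
grip_width: 0.0214
```

Call:
arm_command(
  targets=[
    [[-0.003,0,0.0003,0,0,0,1],[-0.006,0,0.0006,0,0,0,1],[-0.009,0,0.0009,0,0,0,1]],
  ],
)

```text
time_s: 21.9
tool_pos: [0.6692, 0.1791, 0.0744]
tool_rot: [-179.9, 5.2, 117.2]
force: [-2.1, 4.5, 5.3]
grip_width: 0.0216
```

```bash
python3 d.py 0.6715 0.1755 0.0745 117 -5.3 1;python3 - <<'E'
from meas import *
c=cam('scene','s16.png'); 
cv2.imwrite('pics/s16b.png',cv2.cvtColor(cv2.resize(c['img'][230:380,220:460],None,fx=3,fy=3),cv2.COLOR_RGB2BGR))
E
```

```text
t 21.9 pos [0.6692 0.1791 0.0744] rot [-179.9    5.2  117.2] F [-2.1  4.5  5.3] w 0.0216
[[-0.0043, 0.0004, 0.0003, -0.1, -0.1, 0.2]]
```

View pics/s16b.png

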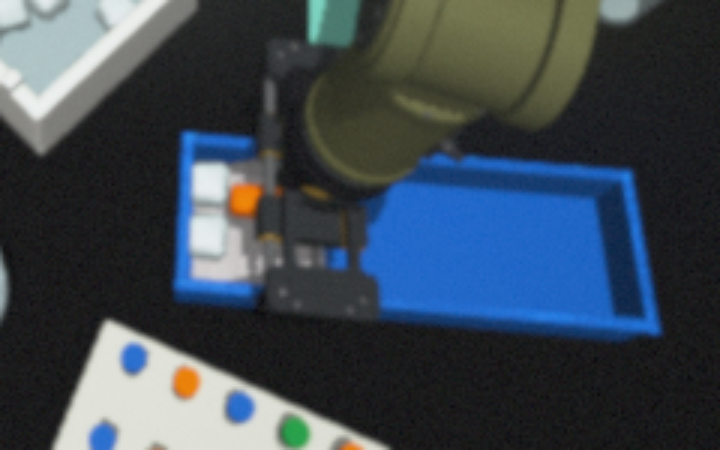

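Both cubes ride on the scoop's floor at (208,185), (208,237). A last push, then tilt.

Call:
arm_command(
  targets=[
    [[-0.003,0,0.0003,0,0,0,1],[-0.006,0,0.0006,0,0,0,1],[-0.006,0,0.0006,0,0,0,1]],
  ],
)

```text
time_s: 22.25
tool_pos: [0.6722, 0.1734, 0.0743]
tool_rot: [-179.9, 5.2, 117.2]
force: [-1.5, 2.9, 5.5]
grip_width: 0.0216
```

```bash
python3 - > /tmp/wp.txt <<'E'
import numpy as np
from h import *
p=get_obs()['tool_pos']; u=np.array([.454,-.891])
for th,b,up in [(5,6.1,2.7+1.5),(10,12.4,4.9+2),(15,18.9,6.5+2),(20,25.5,9.5),(25,42.1,14),(25,52,165)]:
    q=p[:2]-u*b/1000; print(q[0],q[1],max(p[2],.0745)+up/1000,117,-5.3-th)
E
python3 w.py < /tmp/wp.txt
```

```text
t 22.25 pos [0.6722 0.1734 0.0743] rot [-179.9    5.2  117.2] F [-1.5  2.9  5.5] w 0.0216
[0.0057, 0.0, -0.0049] [-0.1, -5.1, 0.2]
[0.0117, 0.0, -0.0082] [-0.1, -10.1, 0.2]
[0.018, 0.0, -0.0103] [-0.1, -15.1, 0.2]
[0.0245, 0.0001, -0.0119] [-0.1, -20.1, 0.2]
[0.0406, 0.0001, -0.0179] [-0.1, -25.1, 0.2]
[0.0368, -0.0002, -0.1692] [-0.1, -25.1, 0.2]
```

Call:
arm_command(
  targets=[
    [[0.006,0,-0.005,0,-5,0,1],[0.012,0,-0.008,0,-10,0,1],[0.018,0,-0.01,0,-15,0,1],[0.024,0,-0.012,0,-20,0,1],[0.024,0,-0.012,0,-20,0,1],[0.033,0,-0.015,0,-23,0,1],[0.041,0,-0.018,0,-25,0,1],[0.04,0,-0.05,0,-25,0,1],[0.039,0,-0.09,0,-25,0,1],[0.038,0,-0.13,0,-25,0,1]],
  ],
)

```text
time_s: 23.25
tool_pos: [0.6492, 0.2147, 0.1993]
tool_rot: [-179.5, 30.4, 117.3]
force: [0.7, 1.2, -2.3]
grip_width: 0.0215
```

Call:
arm_command(
  targets=[
    [[0,0,-0.03,0,0,0,1],[0,0,-0.04,0,0,0,1],[0,0,-0.04,0,0,0,1],[0,0,-0.04,0,0,0,1]],
  ],
)

```text
time_s: 23.65
tool_pos: [0.6398, 0.2339, 0.2319]
tool_rot: [-179.5, 30.3, 117.3]
force: [0.2, -0.8, -2.9]
grip_width: 0.0214
```

```bash
python3 d.py 0.624 0.0305 0.2 77 -30.3 10;python3 - <<'E'
from meas import *
c=cam('scene','s17.png'); 
cv2.imwrite('pics/s17b.png',cv2.cvtColor(cv2.resize(c['img'][120:380,150:460],None,fx=2.3,fy=2.3),cv2.COLOR_RGB2BGR))
E
python3 bar.py
```

```text
t 23.65 pos [0.6398 0.2339 0.2319] rot [-179.5   30.3  117.3] F [ 0.2 -0.8 -2.9] w 0.0214
[[-0.0134, -0.0107, 0.0116, 2.0, 0.0, 3.5], [-0.0267, -0.0213, 0.0232, 4.0, 0.0, 7.0], [-0.0401, -0.032, 0.0348, 6.0, 0.0, 10.4], [-0.0535, -0.0426, 0.0464, 8.0, 0.1, 13.9], [-0.0668, -0.0533, 0.0579, 10.0, 0.1, 17.4], [-0.0802, -0.0639, 0.0695, 11.9, 0.1, 20.9], [-0.0936, -0.0746, 0.0811, 13.9, 0.1, 24.4], [-0.1069, -0.0852, 0.0927, 15.9, 0.1, 27.9], [-0.1203, -0.0959, 0.1043, 17.9, 0.1, 31.3], [-0.1337, -0.1065, 0.1159, 19.9, 0.1, 34.8]]
5998 x [-0.0274  0.0466] z [-0.0363 -0.0326 -0.011 ]
-0.025 528 [-0.029  -0.0281] -0.0006
-0.015 682 [-0.0302 -0.0292] -0.0005
-0.005 20 [-0.0476 -0.0423] 0.0064
0.005 289 [-0.0328 -0.0319] 0.0
0.015 904 [-0.0339 -0.0329] -0.0006
0.025 936 [-0.0351 -0.0341] -0.0005
0.035 1087 [-0.0365 -0.0356] -0.0003
0.045 1548 [-0.0362 -0.0249] 0.0002
back rim pts 4421 [ 0.0361 -0.0022  0.0337]
```

View pics/s17b.png

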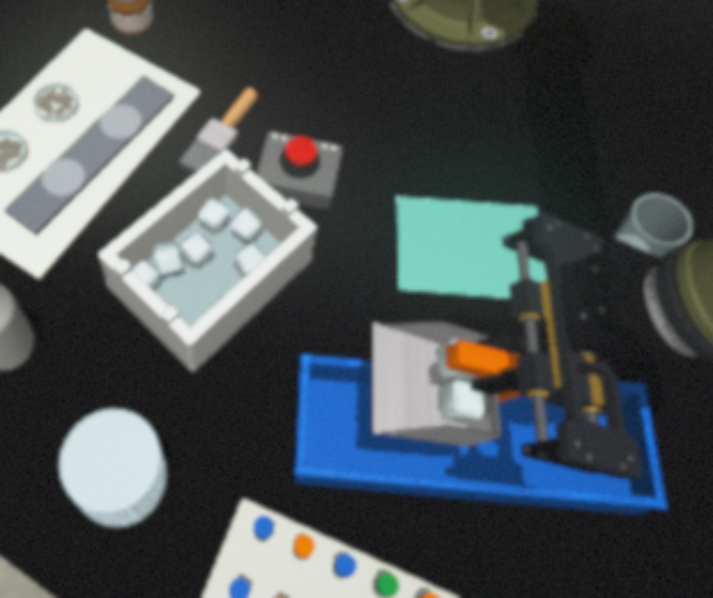

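Six cubes lie in the box and both last cubes are in the bowl's back. To the box.

Call:
arm_command(
  targets=[
    [[-0.013,-0.011,0.012,2,0,3.5,1],[-0.027,-0.021,0.023,4,0,7,1],[-0.04,-0.032,0.035,6,0,10.4,1],[-0.053,-0.043,0.046,8,0,13.9,1],[-0.067,-0.053,0.058,10,0,17.4,1],[-0.08,-0.064,0.07,11.9,0,20.9,1],[-0.094,-0.075,0.081,13.9,0,24.4,1],[-0.107,-0.085,0.093,15.9,0,27.9,1],[-0.12,-0.096,0.104,17.9,0,31.3,1],[-0.134,-0.107,0.116,19.9,0,34.8,1]],
  ],
)

```text
time_s: 24.75
tool_pos: [0.6245, 0.0302, 0.2017]
tool_rot: [179.8, 30.2, 76.7]
force: [-0.0, 0.1, -2.4]
grip_width: 0.0216
```

Call:
arm_command(
  targets=[
    [[0,0,0,0,0,0,1],[0,0,0,0,0,0,1]],
  ],
)

```text
time_s: 24.95
tool_pos: [0.6247, 0.0302, 0.2018]
tool_rot: [179.8, 30.2, 76.8]
force: [-0.2, 0.5, -2.1]
grip_width: 0.0214
```

```bash
python3 w.py <<'E'
.620 .014 .190 77 -12
.614 -.011 .190 77 8
.609 -.034 .185 77 23
.6036 -.0578 .183 77 38
E
```

```text
t 24.95 pos [0.6247 0.0302 0.2018] rot [179.8  30.2  76.8] F [-0.2  0.5 -2.1] w 0.0214
[-0.0086, -0.0009, 0.0187] [0.1, 18.2, -0.1]
[-0.0308, -0.0011, 0.0316] [0.2, 38.2, -0.1]
[-0.0486, -0.0008, 0.0478] [0.2, 53.2, -0.1]
[-0.0687, -0.0007, 0.0618] [0.2, 68.2, -0.1]
```

Call:
arm_command(
  targets=[
    [[-0.003,0,0.006,0,6,0,1],[-0.006,0,0.012,0,12,0,1],[-0.009,-0.001,0.019,0,18,0,1],[-0.016,-0.001,0.023,0,25,0,1],[-0.023,-0.001,0.027,0,32,0,1],[-0.031,-0.001,0.032,0,38,0,1],[-0.04,-0.001,0.04,0,46,0,1],[-0.049,-0.001,0.048,0,53,0,1],[-0.059,-0.001,0.055,0,61,0,1],[-0.069,-0.001,0.062,0,68,0,1]],
  ],
)

```text
time_s: 25.95
tool_pos: [0.6036, -0.0575, 0.1844]
tool_rot: [179.5, -38.0, 77.4]
force: [0.2, -0.3, -3.1]
grip_width: 0.0216
```

Call:
arm_command(
  targets=[
    [[0,0,0,0,5,0,1],[0,0,0,0,10,0,1],[0,0,0,0,10,0,1],[0,0,0,0,10,0,1]],
  ],
)

```text
time_s: 26.35
tool_pos: [0.6035, -0.0566, 0.1827]
tool_rot: [179.8, -47.6, 77.3]
force: [0.1, -0.2, -1.1]
grip_width: 0.0217
```

```bash
python3 w.py <<'E'
.609 -.034 .23 77 23
.620 .02 .25 77 0
E
python3 - <<'E'
from meas import *
c=cam('scene','s18.png'); 
cv2.imwrite('pics/s18b.png',cv2.cvtColor(cv2.resize(c['img'][120:290,150:310],None,fx=3.5,fy=3.5),cv2.COLOR_RGB2BGR))
E
```

```text
t 26.35 pos [ 0.6035 -0.0566  0.1827] rot [179.8 -47.6  77.3] F [ 0.1 -0.2 -1.1] w 0.0217
[0.0506, 0.0005, -0.0147] [0.0, -24.6, 0.2]
[0.1025, -0.0008, 0.0125] [0.1, -47.6, 0.2]
```

View pics/s18b.png

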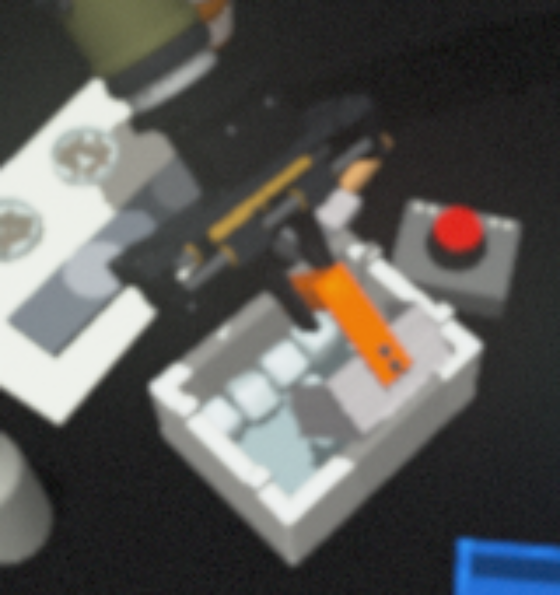

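Poured out; I withdraw to scoop-level pose.

Call:
arm_command(
  targets=[
    [[0.017,0,-0.005,0,-8,0,1],[0.034,0,-0.01,0,-16,0,1],[0.051,0,-0.014,0,-24,0,1],[0.064,0,-0.008,0,-31,0,1],[0.077,0,-0.002,0,-38,0,1],[0.09,0,0.006,0,-45,0,1],[0.103,0,0.012,0,-52,0,1],[0.103,0,0.012,0,-55,0,1],[0.103,0,0.012,0,-55,0,1],[0.103,0,0.012,0,-55,0,1]],
  ],
)

```text
time_s: 27.4
tool_pos: [0.6206, 0.0204, 0.2521]
tool_rot: [179.8, 7.2, 77.2]
force: [-0.3, 0.6, -2.3]
grip_width: 0.0216
```

```bash
python3 - <<'E'
from meas import *
c=cam('scene','s19.png'); 
cv2.imwrite('pics/s19b.png',cv2.cvtColor(cv2.resize(c['img'][120:380,150:460],None,fx=2.3,fy=2.3),cv2.COLOR_RGB2BGR))
E
python3 bar.py; python3 d.py 0.394 0.195 0.2 117.5 -7.2 1
```

```text
6119 x [-0.0276  0.0459] z [-0.0362 -0.0326 -0.011 ]
-0.025 546 [-0.0291 -0.0282] -0.0005
-0.015 660 [-0.0303 -0.0293] -0.0007
0.005 334 [-0.033  -0.0319] -0.0004
0.015 922 [-0.0339 -0.0329] -0.0007
0.025 973 [-0.0351 -0.0341] -0.0006
0.035 1123 [-0.0365 -0.0355] -0.0004
0.045 1554 [-0.0357 -0.0242] -0.0002
back rim pts 3872 [ 0.0365 -0.0008  0.0392]
t 27.5 pos [0.6205 0.0177 0.2521] rot [179.8   7.2  76.9] F [-0.4 -1.  -1. ] w 0.0215
[[0.127, -0.2609, 0.0355, -4.9, 0.1, -40.3]]
```

View pics/s19b.png

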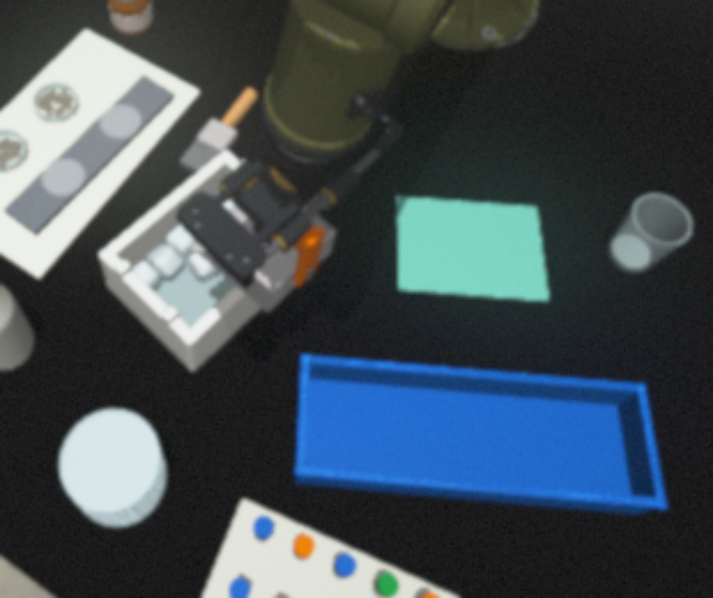

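Call:
arm_command(
  targets=[
    [[0.014,-0.029,0.004,-0.5,0,-4.5,1],[0.028,-0.058,0.008,-1,0,-9,1],[0.042,-0.087,0.012,-1.6,0,-13.4,1],[0.056,-0.116,0.016,-2.2,0,-17.9,1],[0.07,-0.145,0.02,-2.7,0,-22.4,1],[0.084,-0.174,0.024,-3.3,0,-27,1],[0.098,-0.203,0.028,-3.8,0,-31.4,1],[0.112,-0.232,0.032,-4.4,0,-36,1],[0.127,-0.261,0.036,-4.9,0,-40.3,1],[0.127,-0.261,0.036,-4.9,0,-40.3,1]],
  ],
)

```text
time_s: 28.5
tool_pos: [0.3902, 0.1974, 0.1982]
tool_rot: [-179.9, 7.1, 117.9]
force: [0.3, -0.1, -0.9]
grip_width: 0.0215
```

Call:
arm_command(
  targets=[
    [[0,0,0,0,0,0,1],[0,0,0,0,0,0,1]],
  ],
)

```text
time_s: 28.7
tool_pos: [0.3947, 0.1946, 0.1993]
tool_rot: [180.0, 7.2, 117.5]
force: [0.4, 0.0, -1.7]
grip_width: 0.0211
```

```bash
python3 w.py <<'E'
0.3945 0.1935 0.12 117.5 -7.2
0.3945 0.1935 0.075 117.5 -7.2
0.3945 0.1935 0.0716 117.5 -7.2
E
```

```text
t 28.7 pos [0.3947 0.1946 0.1993] rot [180.    7.2 117.5] F [ 0.4  0.  -1.7] w 0.0211
[0.0091, -0.0007, 0.0788] [-0.0, 0.0, -0.0]
[0.0148, -0.0007, 0.1234] [-0.0, 0.0, -0.0]
[0.0152, -0.0007, 0.1268] [-0.0, 0.0, -0.0]
```

Call:
arm_command(
  targets=[
    [[0.004,-0.001,0.03,0,0,0,1],[0.007,-0.001,0.06,0,0,0,1],[0.01,-0.001,0.09,0,0,0,1],[0.013,-0.001,0.112,0,0,0,1],[0.014,-0.001,0.12,0,0,0,1],[0.015,-0.001,0.123,0,0,0,1],[0.015,-0.001,0.125,0,0,0,1],[0.015,-0.001,0.127,0,0,0,1],[0.015,-0.001,0.127,0,0,0,1]],
  ],
)

```text
time_s: 29.6
tool_pos: [0.3937, 0.1948, 0.0716]
tool_rot: [180.0, 7.3, 117.7]
force: [-0.4, -0.7, -1.6]
grip_width: 0.021
```

Call:
arm_command(
  targets=[
    [[0,0,0.001,0,0,0,1],[0,0,0.001,0,0,0,1]],
  ],
)

```text
time_s: 29.8
tool_pos: [0.3941, 0.1947, 0.0713]
tool_rot: [180.0, 7.3, 117.7]
force: [0.2, -0.8, 5.7]
grip_width: 0.0214
```

Contact. Release (opening fully, then up along the tool axis).

Call:
arm_command(
  targets=[
    [[0,0,0,0,0,0,-0.3],[0,0,0,0,0,0,-0.6],[0,0,0,0,0,0,-1],[0,0,0,0,0,0,-1],[0,0,0,0,0,0,-1],[0,0,0,0,0,0,-1],[0,0,0,0,0,0,-1],[0,0,0,0,0,0,-1],[0,0,0,0,0,0,-1]],
  ],
)

```text
time_s: 30.7
tool_pos: [0.3931, 0.1944, 0.0699]
tool_rot: [-179.9, 7.3, 117.7]
force: [0.0, 0.8, 0.5]
grip_width: 0.0835
```

Call:
arm_command(
  targets=[
    [[0,0,-0.03,0,0,0,-1],[0,0,-0.07,0,0,0,-1],[0,0,-0.11,0,0,0,-1],[0,0,-0.15,0,0,0,-1],[0,0,-0.15,0,7,0,-1],[0,0,-0.15,0,7.2,0,-1]],
  ],
)

```text
time_s: 31.3
tool_pos: [0.3867, 0.2092, 0.2204]
tool_rot: [179.9, -0.0, 117.4]
force: [0.6, -0.1, -0.4]
grip_width: 0.0872
```

```bash
python3 meas.py
python3 - <<'E'
from meas import *
c=cam('top','t20.png'); 
cv2.imwrite('pics/t20b.png',cv2.cvtColor(cv2.resize(c['img'][90:290,100:400],None,fx=2.5,fy=2.5),cv2.COLOR_RGB2BGR))
c=cam('scene','s20.png'); 
cv2.imwrite('pics/s20b.png',cv2.cvtColor(cv2.resize(c['img'][120:380,150:460],None,fx=2.3,fy=2.3),cv2.COLOR_RGB2BGR))
E
```

```text
top pan rim [698.  284.8 415.6 271.6 117.1] 0.0604865233958658
box rim [600.1 -69.4 200.8 150.4 167. ] 0.08973579716888402
lugs [ 0.59326793 -0.06787092  0.10246739] 73
bar [396.1 184.5  52.1  37.5  85.2] 0.10340681453204092
plate [ 542.8 -237.6  266.8  161.2  174.8] 0.016634120701843003
dish [ 0.60165815 -0.38873899  0.02157113] 263 [ 596.2 -382.1   77.    58.8  131.1]
dish [ 0.50424338 -0.38124995  0.0218703 ] 264 [ 499.4 -385.4   70.7   64.8   14.4]
plunger [424.6 -48.   35.5  35.1 179.9] 0.06831107780133405
mat [405.9 160.7 147.4 134.1  28.5]
scene pan rim [682.1 274.6 413.8 235.6 117.4] 0.06090030507767191
box rim [601.1 -71.7 200.9 150.9 167. ] 0.09051716519035924
lugs [ 0.61077641 -0.07297349  0.10227239] 113
bar [396.2 195.2  88.   25.  118.9] 0.10326974335324607
plate [ 546.  -241.3  269.1  159.   174.7] 0.01747993802884329
dish [ 0.60499504 -0.38883193  0.02276053] 283 [ 603.5 -390.6   60.7   55.2   44.6]
dish [ 0.50710652 -0.3817168   0.02275295] 264 [ 505.3 -382.6   62.3   55.6   71.3]
plunger [426.6 -50.2  38.4  34.5  29.9] 0.06896467475412371
mat [398.4 184.1 185.5 135.6 117.3]
```

View pics/t20b.png

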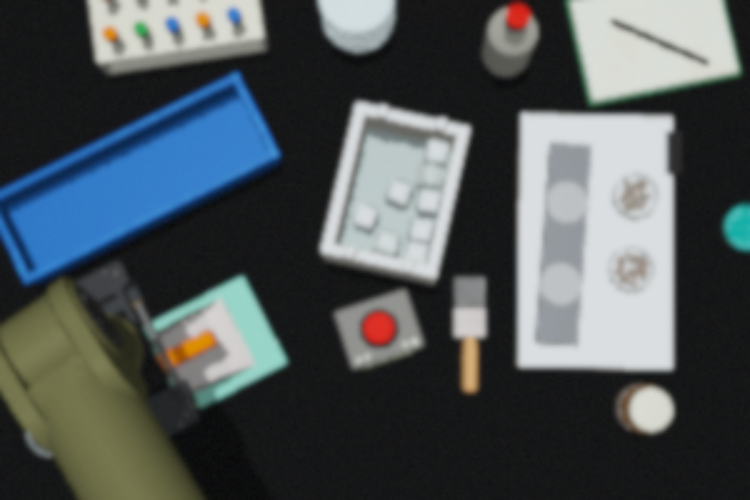

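View pics/s20b.png

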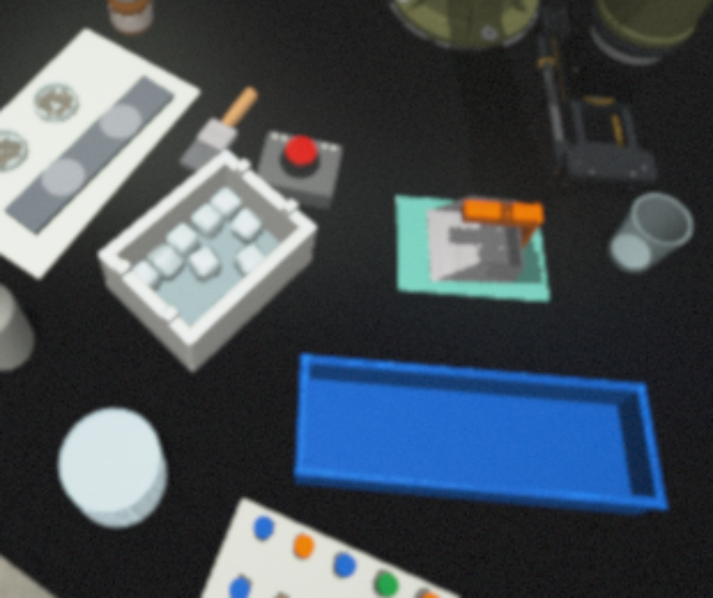

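Box holds all eight cubes, the pan is empty, the scoop stands on the mat. Next the plate.

```bash
cat > pl.py <<'E'
from meas import *
for n in ['top','scene']:
    c=cam(n); P=cloud(c); H,S,V=masks(c); Z=P[...,2]
    b=(V<178)&(V>60)&(Z<.04)&near(P,.545,-.335,.22)&(P[...,1]<-.21)&(P[...,1]>-.345)&(abs(P[...,0]-.545)<.165)
    k,l,st,ce=cv2.connectedComponentsWithStats(cv2.morphologyEx(b.astype(np.uint8),cv2.MORPH_OPEN,np.ones((3,3))))
    i=1+np.argmax(st[1:,4]); m=l==i
    hull=cv2.convexHull(np.argwhere(m)[:,::-1].astype(np.int32)); f=cv2.fillConvexPoly(np.zeros(m.shape,np.uint8),hull,1)>0
    q=onplane(c,np.argwhere(f)[:,::-1],.016); print(n,'plate',rectfit(q[:,:2]),f.sum(),'z',np.median(Z[f]).round(4))
    qq=q[:,:2]-q[:,:2].mean(0); w,v=np.linalg.eigh(qq.T@qq); print('  mean',q[:,:2].mean(0).round(4),'yaw',np.degrees(np.arctan2(v[1,1],v[0,1])).round(2))
    for x,y in [(.604,-.389),(.506,-.382)]:
        m=near(P,x,y,.05)&(Z>.0145)&(P[...,1]<-.335)
        (cx,cy),r=cv2.minEnclosingCircle(P[m][:,:2].astype(np.float32)*1000); print('  dish',round(cx,1),round(cy,1),round(r,1),P[m].mean(0).round(4),np.percentile(Z[m],[50,90]).round(4))
E
python3 pl.py
```

```text
top plate [ 538.9 -291.5   69.9   53.2  178.8] 331 z nan
  mean [ 0.5395 -0.2915] yaw -171.14
  dish 599.4 -396.7 40.4 [ 0.6023 -0.3897  0.0222] [0.0222 0.0267]
  dish 510.4 -388.4 39.3 [ 0.5049 -0.3815  0.0221] [0.0219 0.0264]
scene plate [ 540.9 -291.4   89.2   56.1  175. ] 431 z nan
  mean [ 0.5399 -0.2893] yaw -179.31
  dish 603.8 -390.9 31.2 [ 0.6059 -0.3899  0.0227] [0.0229 0.0252]
  dish 506.5 -384.3 32.1 [ 0.508  -0.3823  0.0228] [0.0231 0.0254]
```

```bash
sed -i 's/i=1+np.argmax(st\[1:,4\]); m=l==i/m=np.isin(l,[i for i in range(1,k) if st[i,4]>100])/' pl.py; python3 pl.py
python3 - <<'E'
from meas import *
c=cam('scene');H,S,V=masks(c)
print(V[150:215:5,150:240:6])
cv2.imwrite('pics/s21b.png',cv2.cvtColor(cv2.resize(c['img'][120:240,110:250],None,fx=5,fy=5),cv2.COLOR_RGB2BGR))
E
```

```text
top plate [ 536.6 -290.4  267.5   57.5  175. ] 1371 z nan
  mean [ 0.5355 -0.2902] yaw 174.75
  dish 609.1 -396.4 40.3 [ 0.6026 -0.3893  0.0221] [0.0221 0.0265]
  dish 501.2 -389.3 38.7 [ 0.5046 -0.3816  0.0219] [0.0223 0.0261]
scene plate [ 543.6 -262.8  270.8  115.9  174.9] 2450 z nan
  mean [ 0.5385 -0.2697] yaw 169.14
  dish 605.5 -392.9 31.5 [ 0.6057 -0.3903  0.0229] [0.0233 0.0253]
  dish 506.2 -383.4 31.5 [ 0.5077 -0.3827  0.0227] [0.023 0.025]
[[ 55  57  58 157 237 237 237 237 237 237 237 235 107  59  51]
 [ 56  60 105 236 225 236 238 238 237 237 160 177 236 214  57]
 [ 55  71 236 188 184 202 238 238 238 197 143 146 146 237 233]
 [ 62 236 236 146 204 167 237 237 223 165 145 143 155 238  70]
 [234 237 238 201 180 189 237 228 190 190 179 130 237 146  61]
 [233 237 238 238 237 238 234 149 192 191 152 238 225  62  63]
 [208 210 235 238 238 239 148 146 150 155 235 237  64  63  83]
 [163 147 204 238 238 150 147 145 144 227 238  95  65  62 140]
 [150 205 237 239 189 190 146 147 197 238 190  67  63  95 138]
 [224 238 239 184 192 193 177 144 239 235  65  61  63  58 142]
 [238 238 197 165 192 192 125 238 238  68  59  57  60 142 234]
 [239 223 144 143 156 137 238 239 136  60  58  58 157 235 130]
 [236 145 142 145 138 236 238 220  54  55  53 158 234 131 129]]
```

View pics/s21b.png

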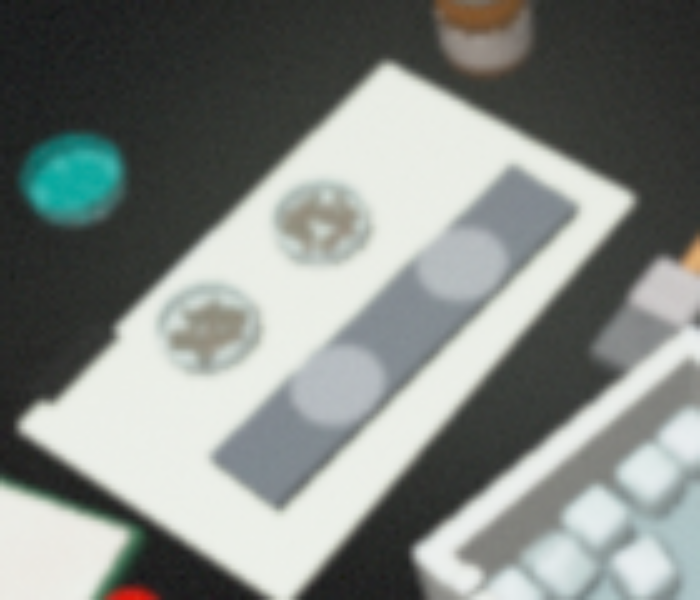

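```bash
python3 - <<'E'
from h import *
c=cam('scene')
q=np.array([(512,167),(578,210),(278,510),(213,458)])/5+[110,120]
w=onplane(c,q,.016)[:,:2]; print(w.round(4), rectfit(w), w.mean(0))
E
python3 w.py <<'E'
.46 -.04 .22 65 0
.5366 -.2904 .2 -5 0
E
```

```text
[[ 0.4076 -0.3054]
 [ 0.4132 -0.2506]
 [ 0.678  -0.274 ]
 [ 0.6719 -0.3269]] [ 542.8 -289.7  266.6   55.2  174.9] [ 0.54268021 -0.28922496]
t 31.8 pos [0.3841 0.2115 0.2183] rot [-1.799e+02  1.000e-01  1.177e+02] F [0.6 0.9 0.3] w 0.0873
[-0.258, -0.0499, -0.0011] [-0.1, 0.2, 52.7]
[-0.5152, -0.0986, 0.0196] [0.1, 0.2, 122.7]
```

Call:
arm_command(
  targets=[
    [[-0.03,-0.005,0,0,0,7,-1],[-0.07,-0.012,0,0,0,14,-1],[-0.11,-0.02,0,0,0,21,-1],[-0.15,-0.028,0,0,0,29,-1],[-0.19,-0.036,0,0,0,37,-1],[-0.225,-0.043,0,0,0,45,-1],[-0.258,-0.05,0,0,0,53,-1],[-0.29,-0.056,0,0,0,61,-1],[-0.32,-0.062,0,0,0,69,-1],[-0.35,-0.068,0,0,0,77,-1]],
  ],
)

```text
time_s: 32.8
tool_pos: [0.4871, -0.1314, 0.2193]
tool_rot: [179.9, 0.1, 40.4]
force: [1.3, -0.4, -0.2]
grip_width: 0.0869
```

```bash
python3 d.py .538 -.29 .2 -5 0 6
```

```text
t 32.8 pos [ 0.4871 -0.1314  0.2193] rot [1.799e+02 1.000e-01 4.040e+01] F [ 1.3 -0.4 -0.2] w 0.0869
[[-0.0107, 0.0256, 0.0033, 0.0, 0.0, 7.6], [-0.0213, 0.0513, 0.0065, 0.0, 0.0, 15.1], [-0.032, 0.0769, 0.0098, 0.0, 0.0, 22.7], [-0.0426, 0.1025, 0.0131, 0.1, 0.0, 30.2], [-0.0533, 0.1282, 0.0163, 0.1, 0.0, 37.8], [-0.064, 0.1538, 0.0196, 0.1, 0.0, 45.4]]
```

Call:
arm_command(
  targets=[
    [[-0.011,0.026,0.003,0,0,7.6,-1],[-0.021,0.051,0.006,0,0,15.1,-1],[-0.032,0.077,0.01,0,0,22.7,-1],[-0.043,0.103,0.013,0,0,30.2,-1],[-0.053,0.128,0.016,0,0,37.8,-1],[-0.064,0.154,0.02,0,0,45.4,-1],[-0.064,0.154,0.02,0,0,45.4,-1],[-0.064,0.154,0.02,0,0,45.4,-1]],
  ],
)

```text
time_s: 33.6
tool_pos: [0.5384, -0.2888, 0.1989]
tool_rot: [179.9, 0.1, -4.7]
force: [-0.4, 1.0, 0.5]
grip_width: 0.087
```

```bash
python3 - <<'E'
from meas import *
c=cam('wrist','w22.png'); c2=cam('top','t22.png')
E
python3 d.py .538 -.29 .2 -5 0 1
```

```text
t 33.7 pos [ 0.5389 -0.2874  0.1994] rot [180.    0.   -4.6] F [0.2 0.4 0. ] w 0.0872
[[-0.0007, 0.0027, -0.0006, 0.0, 0.0, 0.4]]
```

View pics/w22.png

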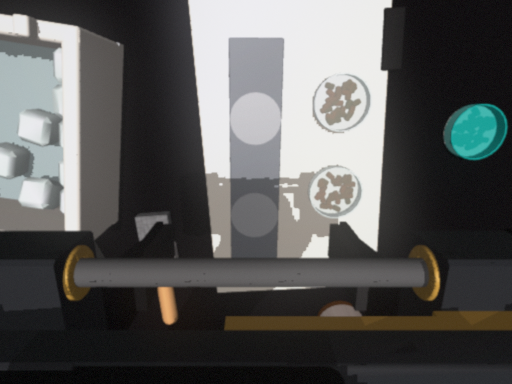

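Wrist view: plate between columns 230 and 284, its far edge at row 38, discs at (255,118), (254,215). I compute the centre line and end.

Run:
```python
from meas import *
c=cam('wrist'); P=cloud(c); im=c['img']; H,S,V=masks(c)
# disc centres by brightness, edges by row scanning
g=cv2.cvtColor(im,cv2.COLOR_RGB2GRAY).astype(int)
for r in [60,80,140,150,160]:
    print(r,g[r,222:292:3].tolist())
L=onplane(c,[(230,38),(284,38),(230,150),(282,150),(255,118),(254,215)],.016); print(L.round(4))
m=near(P,.54,-.29,.2)&(P[...,2]>.012)&(P[...,2]<.022)&(abs(P[...,1]+.29)<.05)
print(rectfit(P[m][:,:2]),np.median(P[m][:,2]))
o=get_obs();print(o['tool_pos'],o['tool_rot'])
```

```text
60 [236, 236, 236, 165, 159, 157, 158, 158, 157, 157, 157, 158, 157, 156, 156, 158, 157, 157, 157, 156, 157, 208, 237, 237]
80 [237, 236, 237, 159, 157, 157, 155, 156, 155, 155, 156, 156, 154, 155, 155, 154, 153, 154, 154, 154, 155, 223, 237, 237]
140 [236, 236, 235, 193, 150, 150, 152, 186, 195, 194, 195, 195, 195, 196, 196, 194, 191, 149, 150, 151, 208, 236, 237, 238]
150 [236, 236, 236, 192, 148, 148, 146, 147, 147, 147, 146, 147, 147, 147, 147, 147, 148, 147, 148, 149, 210, 237, 236, 237]
160 [235, 236, 235, 193, 146, 144, 145, 144, 146, 145, 146, 145, 146, 144, 145, 146, 146, 146, 146, 144, 222, 237, 236, 237]
[[ 0.6743 -0.2771  0.016 ]
 [ 0.67   -0.3311  0.016 ]
 [ 0.562  -0.2661  0.016 ]
 [ 0.5575 -0.3232  0.016 ]
 [ 0.5942 -0.2961  0.016 ]
 [ 0.4838 -0.2866  0.016 ]]
[ 551.2 -293.8  244.3   56.2  174.9] 0.01570820332277595
[ 0.53903819 -0.28726056  0.19957495] [ 1.79967907e+02  5.72669489e-03 -4.55869907e+00]
```

```bash
python3 d.py .539 -.291 .009 -5 0 1
```

```text
t 33.75 pos [ 0.539  -0.2873  0.1996] rot [180.    0.   -4.6] F [-0.3  0.1  0.4] w 0.0874
[[0.0003, 0.0036, 0.1906, 0.0, 0.0, 0.4]]
```

Call:
arm_command(
  targets=[
    [[0,0.003,0.04,0,0,0.4,-1],[0,0.003,0.08,0,0,0.4,-1],[0,0.003,0.12,0,0,0.4,-1],[0,0.003,0.15,0,0,0.4,-1],[0,0.003,0.165,0,0,0.4,-1],[0,0.003,0.175,0,0,0.4,-1],[0,0.003,0.182,0,0,0.4,-1],[0,0.003,0.186,0,0,0.4,-1],[0,0.003,0.186,0,0,0.4,-1]],
  ],
)

```text
time_s: 34.65
tool_pos: [0.5389, -0.2922, 0.0141]
tool_rot: [179.9, -0.0, -5.1]
force: [-0.1, -0.5, -0.2]
grip_width: 0.087
```

```bash
python3 d.py .539 -.291 .009 -5 0 1
```

```text
t 34.65 pos [ 0.5389 -0.2922  0.0141] rot [179.9  -0.   -5.1] F [-0.1 -0.5 -0.2] w 0.087
[[0.0, -0.0012, 0.0051, 0.1, -0.0, -0.1]]
```

Call:
arm_command(
  targets=[
    [[0,-0.001,0.003,0,0,0,-1],[0,-0.001,0.005,0,0,0,-1],[0,-0.001,0.005,0,0,0,0.5],[0,-0.001,0.005,0,0,0,1],[0,-0.001,0.005,0,0,0,1],[0,-0.001,0.005,0,0,0,1],[0,-0.001,0.005,0,0,0,1],[0,-0.001,0.005,0,0,0,1],[0,-0.001,0.005,0,0,0,1],[0,-0.001,0.005,0,0,0,1]],
  ],
  newtons=45,
)

```text
time_s: 35.65
tool_pos: [0.5384, -0.2916, 0.0086]
tool_rot: [179.9, 0.0, -5.1]
force: [0.2, -1.6, -1.5]
grip_width: 0.0548
```

Call:
arm_command(
  targets=[
    [[0,0,0,0,0,0,1],[0,0,-0.01,0,0,0,1],[0,0,-0.04,0,0,0,1],[0,0,-0.08,0,0,0,1],[0,0,-0.12,0,0,0,1],[0,0,-0.15,0,0,0,1],[0,0,-0.17,0,0,0,1],[0,0,-0.17,0,0,0,1]],
  ],
)

```text
time_s: 36.45
tool_pos: [0.54, -0.2912, 0.1817]
tool_rot: [179.9, -0.3, -5.1]
force: [0.0, -0.5, -3.6]
grip_width: 0.055
```

```bash
python3 - <<'E'
from meas import *
c=cam('wrist','w23.png'); c2=cam('scene','s23.png')
E
python3 d.py .6006 -.0705 .2 -13.1 0 8
```

```text
t 36.55 pos [ 0.5382 -0.2899  0.1779] rot [ 1.8e+02  1.0e-01 -5.1e+00] F [ 0.1  0.1 -4.7] w 0.0551
[[0.0053, -0.028, -0.0028, 0.0, 0.0, 1.0], [0.0107, -0.056, -0.0056, 0.0, 0.0, 2.0], [0.016, -0.084, -0.0084, 0.0, 0.0, 3.0], [0.0214, -0.112, -0.0111, 0.0, 0.0, 4.0], [0.0267, -0.14, -0.0139, 0.0, 0.0, 5.0], [0.032, -0.168, -0.0167, 0.0, 0.0, 6.0], [0.0374, -0.196, -0.0195, 0.0, 0.1, 7.0], [0.0427, -0.224, -0.0223, 0.0, 0.1, 8.0]]
```

View pics/s23.png

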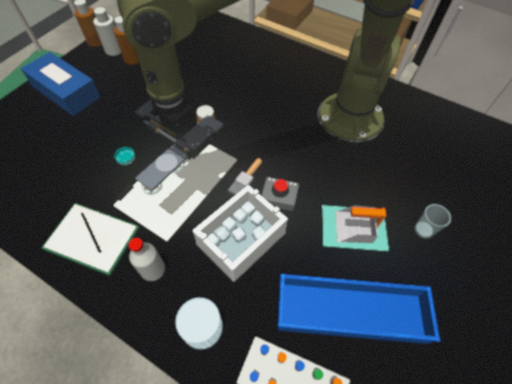

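View pics/w23.png

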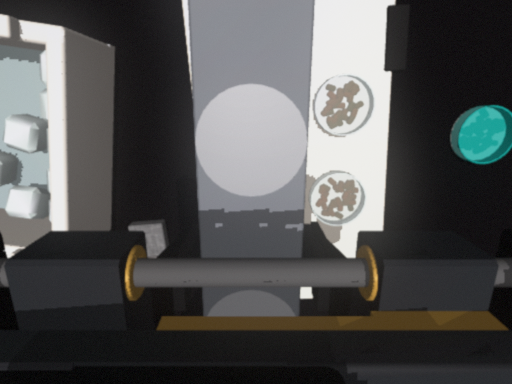

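The plate hangs in the grip (near disc at (251,140)). I check how it sits relative to the tool.

```bash
cat > plt.py <<'E'
from meas import *
o=get_obs(); R0=R.from_euler('xyz',o['tool_rot'],degrees=True)
c=cam('wrist'); P=cloud(c); H,S,V=masks(c)
Q=R0.inv().apply(P.reshape(-1,3)-o['tool_pos']).reshape(P.shape)
m=(abs(Q[...,2])<.03)&(abs(Q[...,1])<.04)&(Q[...,0]>.03)&(Q[...,0]<.17)
q=Q[m]; A=np.c_[q[:,:2],np.ones(len(q))]; s,_,_,_=np.linalg.lstsq(A,q[:,2],rcond=None); print(len(q),'plane z=ax+by+c',s.round(4))
for a in [.04,.06,.08,.1,.11,.12]:
    t=q[(q[:,0]>a)&(q[:,0]<a+.01)]
    if len(t)>5: print(a,t[:,1].min().round(4),t[:,1].max().round(4))
print('xmax',np.percentile(q[:,0],99.5))
m2=m&(V>185)&(S<60); print('disc',m2.sum(),Q[m2].mean(0).round(4))
E
python3 plt.py
```

```text
22412 plane z=ax+by+c [ 0.0061  0.0035 -0.0075]
0.04 -0.0282 0.0278
0.06 -0.0284 0.0279
0.08 -0.0283 0.0279
0.1 -0.0283 0.0279
0.11 -0.0283 0.028
xmax 0.11669138297285032
disc 9554 [ 0.0565 -0.     -0.0073]
```

```bash
python3 - <<'E'
from meas import *
a=np.radians(-13); u=np.array([np.cos(a),np.sin(a)]); v=np.array([-u[1],u[0]])
for n in ['top','scene']:
    acc=[]
    for _ in range(2):
        c=cam(n); P=cloud(c); d=P[...,:2]-[.6006,-.0705]; X=d@u; Y=d@v; Z=P[...,2]
        m=(Z>.096)&(Z<.11)&(abs(X)<.12)&(abs(Y)<.09)
        acc.append(np.c_[X[m],Y[m],Z[m]])
    q=np.vstack(acc)
    for sx in (-1,1):
        for sy in (-1,1):
            t=q[(q[:,0]*sx>0.07)&(q[:,1]*sy>0.02)]
            if len(t): print(n,sx,sy,len(t),t.mean(0).round(4),np.percentile(t[:,1],[5,95]).round(4))
E
python3 d.py .5991 -.0702 .18 -13.1 0 8
```

```text
top -1 -1 41 [-0.0914 -0.0403  0.101 ] [-0.0648 -0.0315]
top -1 1 46 [-0.0918  0.0438  0.1006] [0.0333 0.0681]
top 1 -1 35 [ 0.09   -0.0397  0.1011] [-0.064  -0.0323]
top 1 1 38 [0.0907 0.039  0.1011] [0.0331 0.0449]
scene -1 -1 54 [-0.0908 -0.0381  0.1021] [-0.0435 -0.0331]
scene -1 1 58 [-0.0905  0.0378  0.1019] [0.0316 0.0426]
scene 1 -1 66 [ 0.0936 -0.038   0.1021] [-0.0447 -0.0333]
scene 1 1 64 [0.0941 0.0377 0.1021] [0.0324 0.0427]
t 36.8 pos [ 0.5378 -0.2903  0.177 ] rot [179.9   0.2  -5.1] F [-0.3 -0.  -3.8] w 0.0555
[[0.0052, -0.0281, -0.0004, 0.0, 0.0, 1.0], [0.0104, -0.0562, -0.0008, 0.0, 0.0, 2.0], [0.0155, -0.0842, -0.0012, 0.0, 0.1, 3.0], [0.0207, -0.1123, -0.0017, 0.0, 0.1, 4.0], [0.0259, -0.1404, -0.0021, 0.0, 0.1, 5.0], [0.0311, -0.1685, -0.0025, 0.1, 0.1, 6.0], [0.0362, -0.1966, -0.0029, 0.1, 0.1, 7.0], [0.0414, -0.2246, -0.0033, 0.1, 0.2, 8.0]]
```

Lugs are symmetric about the assumed box frame within about a millimetre. Move over the box.

Call:
arm_command(
  targets=[
    [[0.005,-0.028,0,0,0,1,1],[0.01,-0.056,-0.001,0,0,2,1],[0.015,-0.084,-0.001,0,0,3,1],[0.021,-0.112,-0.002,0,0,4,1],[0.026,-0.14,-0.002,0,0,5,1],[0.031,-0.168,-0.002,0,0,6,1],[0.036,-0.197,-0.003,0,0,7,1],[0.041,-0.225,-0.003,0,0,8,1],[0.041,-0.225,-0.003,0,0,8,1],[0.041,-0.225,-0.003,0,0,8,1]],
  ],
)

```text
time_s: 37.8
tool_pos: [0.5992, -0.0694, 0.1802]
tool_rot: [179.8, 0.1, -13.0]
force: [-1.1, -0.3, -4.3]
grip_width: 0.0552
```

```bash
python3 d.py .5991 -.0702 .12 -13 0 1
python3 - <<'E'
from meas import *
c=cam('wrist','w24.png')
E
python3 d.py .5991 -.0702 .12 -13 0 1
```

```text
t 37.8 pos [ 0.5992 -0.0694  0.1802] rot [ 1.798e+02  1.000e-01 -1.300e+01] F [-1.1 -0.3 -4.3] w 0.0552
[[0.0002, 0.0007, 0.0602, 0.2, 0.1, 0.0]]
t 37.85 pos [ 0.599  -0.0709  0.1805] rot [ 1.798e+02  1.000e-01 -1.310e+01] F [-0.2 -1.  -2.8] w 0.0552
[[0.0, -0.0009, 0.0605, 0.2, 0.1, -0.1]]
```

View pics/w24.png

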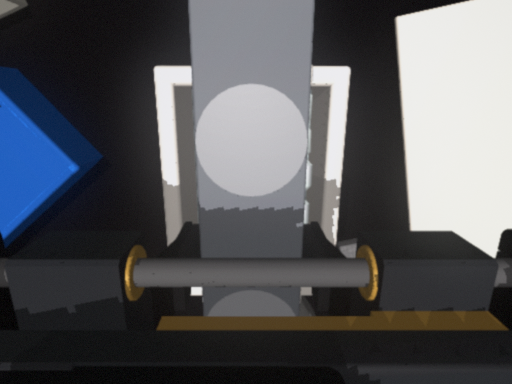

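Plate (192–312) and box rim (155–349) share the centre 252. Lower.

Call:
arm_command(
  targets=[
    [[0,0,0.025,0,0,0,1],[0,0,0.05,0,0,0,1],[0,0,0.065,0,0,0,1],[0,0,0.075,0,0,0,1],[0,0,0.082,0,0,0,1],[0,0,0.084,0,0,0,1],[0,0,0.084,0,0,0,1],[0,0,0.084,0,0,0,1]],
  ],
)

```text
time_s: 38.65
tool_pos: [0.6001, -0.0706, 0.098]
tool_rot: [179.9, -0.1, -13.1]
force: [0.6, -0.1, -3.2]
grip_width: 0.0552
```

```bash
python3 d.py .5991 -.0702 .0925 -13 0 1
```

```text
t 38.65 pos [ 0.6001 -0.0706  0.098 ] rot [ 1.799e+02 -1.000e-01 -1.310e+01] F [ 0.6 -0.1 -3.2] w 0.0552
[[-0.001, -0.0002, 0.0055, 0.1, -0.1, -0.1]]
```

Call:
arm_command(
  targets=[
    [[-0.001,0,0.002,0,0,0,1],[-0.001,0,0.004,0,0,0,1],[-0.001,0,0.0055,0,0,0,1],[-0.001,0,0.006,0,0,0,1],[-0.001,0,0.006,0,0,0,1]],
  ],
)

```text
time_s: 39.15
tool_pos: [0.5985, -0.0701, 0.0926]
tool_rot: [180.0, 0.0, -13.1]
force: [-3.5, 1.7, 6.6]
grip_width: 0.0552
```

```bash
python3 d.py .5991 -.0702 .0925 -13 0 1; python3 plt.py
```

```text
t 39.15 pos [ 0.5985 -0.0701  0.0926] rot [180.    0.  -13.1] F [-3.5  1.7  6.6] w 0.0552
[[0.0006, -0.0, 0.0001, 0.0, 0.0, -0.1]]
24466 plane z=ax+by+c [ 0.0098  0.0005 -0.0077]
0.04 -0.028 0.0279
0.06 -0.0282 0.0279
0.08 -0.04 0.04
0.1 -0.0396 0.0395
0.11 -0.0281 0.0279
xmax 0.11665664646635543
disc 10941 [ 0.0611  0.0002 -0.0073]
```

The plate touches the rims at the expected height. Release with a partial opening and rise.

Call:
arm_command(
  targets=[
    [[0,0,0,0,0,0,0.2],[0,0,0,0,0,0,-0.1],[0,0,0,0,0,0,-0.4],[0,0,0,0,0,0,-0.6],[0,0,0,0,0,0,-0.6],[0,0,-0.002,0,0,0,-0.6],[0,0,-0.01,0,0,0,-0.6],[0,0,-0.03,0,0,0,-0.8],[0,0,-0.06,0,0,0,-1],[0,0,-0.1,0,0,0,-1]],
  ],
)

```text
time_s: 40.2
tool_pos: [0.5974, -0.07, 0.1913]
tool_rot: [179.9, 0.1, -13.1]
force: [0.7, -0.7, -0.8]
grip_width: 0.0839
```

```bash
python3 - <<'E'
from meas import *
c=cam('wrist','w25.png'); c2=cam('scene','s25.png')
L=onplane(c,[(250,140)],.1); print(L)
E
python3 w.py <<'E'
.604 -.39 .2 -5 0
E
```

```text
[[ 0.63995695 -0.07944935  0.1       ]]
t 40.3 pos [ 0.602  -0.0712  0.1973] rot [-180.    -0.6  -13.1] F [-0.8 -0.   0.4] w 0.0862
[0.0745, 0.31, -0.0021] [0.0, -0.6, -8.1]
```

View pics/w25.png

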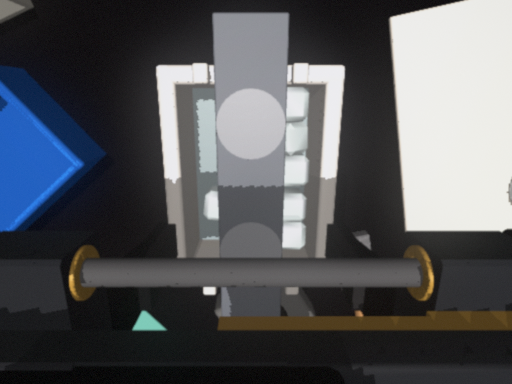

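View pics/s25.png

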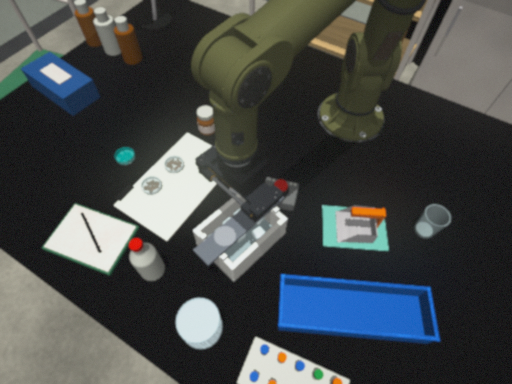

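The plate lies between the lugs at both ends (columns 215–288 between lugs at 200 and 300). Now to the first dish.

```bash
python3 - <<'E'
from h import *
c=cam('wrist')
E
python3 d.py .604 -.39 .18 -5 0 8
```

```text
t 40.35 pos [ 0.6005 -0.0707  0.1947] rot [-180.    -0.3  -13.1] F [-0.6  0.3  0.3] w 0.0859
[[0.0095, 0.0388, 0.0019, 0.0, -0.0, -1.0], [0.0189, 0.0775, 0.0038, 0.0, -0.1, -2.0], [0.0284, 0.1163, 0.0057, 0.0, -0.1, -3.0], [0.0379, 0.1551, 0.0076, 0.0, -0.2, -4.1], [0.0474, 0.1938, 0.0095, 0.0, -0.2, -5.1], [0.0568, 0.2326, 0.0113, 0.0, -0.3, -6.1], [0.0663, 0.2714, 0.0132, 0.0, -0.3, -7.1], [0.0758, 0.3102, 0.0151, 0.0, -0.3, -8.1]]
```

Call:
arm_command(
  targets=[
    [[0.01,0.039,0.002,0,0,-1,-1],[0.019,0.078,0.004,0,0,-2,-1],[0.028,0.116,0.006,0,0,-3,-1],[0.038,0.155,0.008,0,0,-4,-1],[0.047,0.194,0.01,0,0,-5,-1],[0.057,0.233,0.011,0,0,-6,-1],[0.066,0.271,0.013,0,0,-7,-1],[0.076,0.31,0.015,0,0,-8,-1],[0.076,0.31,0.015,0,0,-8,-1],[0.076,0.31,0.015,0,0,-8,-1]],
  ],
)

```text
time_s: 41.35
tool_pos: [0.6007, -0.3905, 0.1754]
tool_rot: [179.9, 0.1, -5.3]
force: [0.2, 0.4, 0.5]
grip_width: 0.0871
```

```bash
python3 - <<'E'
from meas import *
c=cam('wrist','w26.png'); P=cloud(c)
print([(a['position'],a['conf']) for a in search_frame('dish0','wrist')])
E
python3 d.py .604 -.39 .18 -5 0 1
```

```text
[([388.5, 196.2], 0.89), ([247.8, 246.5], 0.84), ([249.5, 174.9], 0.8)]
t 41.45 pos [ 0.6027 -0.3876  0.1759] rot [-1.8e+02  1.0e-01 -5.0e+00] F [-0.1  0.6  0.1] w 0.0868
[[0.0015, 0.0023, -0.0041, -0.0, 0.1, -0.0]]
```

View pics/w26.png

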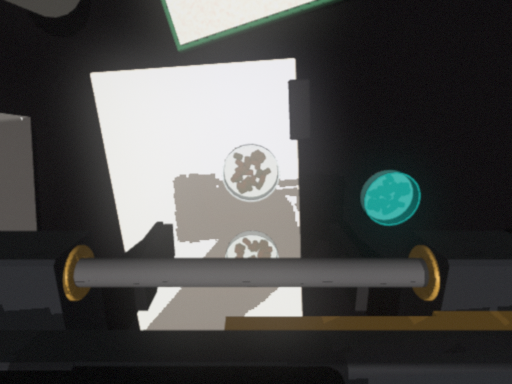

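Wrist view: dish at (250,172), the other at (251,255); the turquoise look-alike at (388,197), left alone; black clip at (300,108).

```bash
python3 - <<'E'
from meas import *
c=cam('wrist')
print(onplane(c,[(250.5,172)],.02), onplane(c,[(300,78),(300,138)],.02))
P=cloud(c); 
m=near(P,.604,-.39,.033)&(P[...,2]>.016)&(P[...,2]<.03); print(m.sum(),P[m].mean(0),rectfit(P[m][:,:2]),np.percentile(P[m][:,2],90))
E
python3 d.py .604 -.39 .012 -5 0 1
```

```text
[[ 0.60544032 -0.38722144  0.02      ]] [[ 0.6927963  -0.44231848  0.02      ]
 [ 0.63593715 -0.43980379  0.02      ]]
2581 [ 0.60308858 -0.38992014  0.0216163 ] [ 602.4 -390.1   59.5   59.   173.5] 0.022572069128893257
t 41.5 pos [ 0.6031 -0.387   0.1762] rot [180.   0.  -5.] F [ 0.3 -0.5  0.5] w 0.0869
[[0.0012, 0.0029, 0.1642, 0.0, 0.0, 0.0]]
```

Call:
arm_command(
  targets=[
    [[0,0.002,0.04,0,0,0,-1],[0,0.002,0.08,0,0,0,-1],[0,0.002,0.115,0,0,0,-1],[0,0.002,0.14,0,0,0,-1],[0,0.002,0.152,0,0,0,-1],[0,0.002,0.16,0,0,0,-1],[0,0.002,0.164,0,0,0,-1],[0,0.002,0.164,0,0,0,-1]],
  ],
)

```text
time_s: 42.3
tool_pos: [0.6025, -0.3916, 0.0135]
tool_rot: [179.9, -0.1, -5.1]
force: [0.3, -0.3, 0.2]
grip_width: 0.087
```

```bash
python3 d.py .603 -.3895 .011 -5 0 1
```

```text
t 42.3 pos [ 0.6025 -0.3916  0.0135] rot [ 1.799e+02 -1.000e-01 -5.100e+00] F [ 0.3 -0.3  0.2] w 0.087
[[0.0003, -0.0021, 0.0025, 0.1, -0.1, -0.1]]
```

Call:
arm_command(
  targets=[
    [[0,-0.002,0.0025,0,0,0,-1],[0,-0.002,0.0025,0,0,0,-1],[0,-0.002,0.0025,0,0,0,1],[0,-0.002,0.0025,0,0,0,1],[0,-0.002,0.0025,0,0,0,1],[0,-0.002,0.0025,0,0,0,1],[0,-0.002,0.0025,0,0,0,1],[0,-0.002,0.0025,0,0,0,1],[0,-0.002,0.0025,0,0,0,1]],
  ],
  newtons=15,
)

```text
time_s: 43.2
tool_pos: [0.6021, -0.3896, 0.0102]
tool_rot: [179.9, 0.0, -5.1]
force: [-0.8, 0.0, 0.8]
grip_width: 0.0597
```

Call:
arm_command(
  targets=[
    [[0,0,0,0,0,0,1],[0,0,-0.02,0,0,0,1],[0,0,-0.06,0,0,0,1],[0,0,-0.1,0,0,0,1],[0,0,-0.14,0,0,0,1],[0,0,-0.17,0,0,0,1],[0,0,-0.18,0,0,0,1],[0,0,-0.18,0,0,0,1]],
  ],
)

```text
time_s: 44.0
tool_pos: [0.6028, -0.39, 0.1929]
tool_rot: [179.8, -0.2, -5.1]
force: [0.3, -1.1, -0.7]
grip_width: 0.0594
```

Run:
```python
from meas import *
c=cam('wrist','w27.png')
for n in ['top','scene']:
    c=cam(n,n+'27.png'); P=cloud(c); Z=P[...,2]; a=np.radians(-13); u=np.array([np.cos(a),np.sin(a)]); v=np.array([-u[1],u[0]])
    d=P[...,:2]-[.6006,-.0705]; X=d@u; Y=d@v
    H,S,V=masks(c)
    m=(Z>.09)&(Z<.11)&(abs(X)<.17)&(abs(Y)<.031)&(V<215); q=np.c_[X[m],Y[m]]; print(n,rectfit(q),np.median(Z[m]))
    m2=m&(V>175); print([ (q2.mean(0).round(4),len(q2)) for q2 in [np.c_[X[m2&(X*s>0)],Y[m2&(X*s>0)]] for s in (-1,1)]])
```

```text
top [ -1.4   1.6 270.2  60.3 179.2] 0.10022229526199422
[(array([-0.067 ,  0.0012]), 551), (array([0.0574, 0.0003]), 463)]
scene [  0.5   0.5 269.5  60.2 179.8] 0.1011413939092623
[(array([-0.0536, -0.0016]), 301), (array([ 0.0542, -0.0016]), 340)]
```

View pics/w27.png

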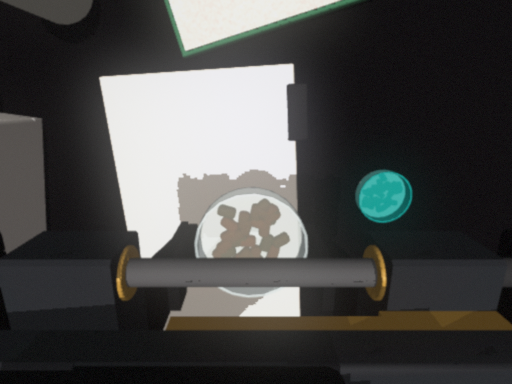

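View pics/top27.png

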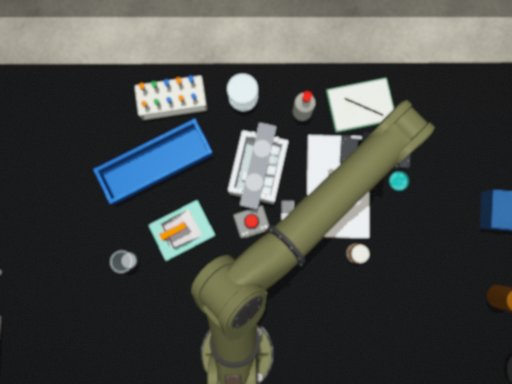

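The dish is held level. The plate sits centred within about 2 mm. Now carry it over the +x disc.

```bash
python3 d.py .6542 -.0829 .17 -13 0 8
```

```text
t 44.15 pos [ 0.6015 -0.3884  0.1882] rot [180.    0.2  -5.1] F [-0.4  0.1 -0.7] w 0.059
[[0.0032, -0.0386, 0.0023, 0.0, 0.0, 1.0], [0.0063, -0.0772, 0.0045, 0.0, 0.0, 2.0], [0.0095, -0.1159, 0.0068, 0.0, 0.1, 3.0], [0.0127, -0.1545, 0.0091, 0.0, 0.1, 3.9], [0.0158, -0.1931, 0.0113, 0.0, 0.1, 4.9], [0.019, -0.2317, 0.0136, 0.0, 0.1, 5.9], [0.0222, -0.2703, 0.0159, 0.0, 0.1, 6.9], [0.0253, -0.3089, 0.0181, 0.0, 0.2, 7.9]]
```

Call:
arm_command(
  targets=[
    [[0.003,-0.039,0,0,0,1,1],[0.006,-0.077,0,0,0,2,1],[0.009,-0.116,0.002,0,0,3,1],[0.013,-0.154,0.005,0,0,4,1],[0.016,-0.193,0.01,0,0,5,1],[0.019,-0.232,0.014,0,0,6,1],[0.022,-0.27,0.016,0,0,7,1],[0.025,-0.309,0.018,0,0,7.9,1],[0.025,-0.309,0.018,0,0,7.9,1],[0.025,-0.309,0.018,0,0,7.9,1]],
  ],
)

```text
time_s: 45.15
tool_pos: [0.6538, -0.0818, 0.1695]
tool_rot: [179.8, 0.2, -12.8]
force: [-1.2, -0.8, -0.0]
grip_width: 0.0595
```

```bash
python3 d.py .6542 -.0829 .1045 -13 0 1
```

```text
t 45.15 pos [ 0.6538 -0.0818  0.1695] rot [179.8   0.2 -12.8] F [-1.2 -0.8 -0. ] w 0.0595
[[0.0008, 0.0008, 0.065, 0.2, 0.2, 0.2]]
```

Call:
arm_command(
  targets=[
    [[0.001,0,0.02,0,0,0,1],[0.001,0,0.04,0,0,0,1],[0.001,0,0.052,0,0,0,1],[0.001,0,0.058,0,0,0,1],[0.001,0,0.06,0,0,0,1],[0.001,0,0.06,0,0,0,1],[0.001,0,0.06,0,0,0,1]],
  ],
)

```text
time_s: 45.85
tool_pos: [0.6561, -0.0844, 0.1125]
tool_rot: [179.9, -0.1, -13.0]
force: [0.8, -0.3, 0.4]
grip_width: 0.0594
```

```bash
python3 d.py .6542 -.0829 .1045 -13 0 1
```

```text
t 45.85 pos [ 0.6561 -0.0844  0.1125] rot [ 1.799e+02 -1.000e-01 -1.300e+01] F [ 0.8 -0.3  0.4] w 0.0594
[[-0.0022, -0.0011, 0.008, 0.1, -0.1, -0.0]]
```

Call:
arm_command(
  targets=[
    [[-0.001,-0.001,0.003,0,0,0,1],[-0.001,-0.001,0.005,0,0,0,1],[-0.001,-0.001,0.006,0,0,0,1],[-0.001,-0.001,0.007,0,0,0,1],[-0.001,-0.001,0.007,0,0,0,1]],
  ],
)

```text
time_s: 46.35
tool_pos: [0.6547, -0.0828, 0.1044]
tool_rot: [179.9, 0.0, -13.0]
force: [-0.1, -0.1, -1.1]
grip_width: 0.0596
```

Call:
arm_command(
  targets=[
    [[0,0,0.001,0,0,0,1],[0,0,0.001,0,0,0,1]],
  ],
)

```text
time_s: 46.55
tool_pos: [0.6549, -0.0829, 0.1042]
tool_rot: [179.9, -0.0, -13.0]
force: [-1.1, 0.2, 3.8]
grip_width: 0.0597
```

Contact with the plate (about 4 N). Release and rise.

Call:
arm_command(
  targets=[
    [[0,0,0,0,0,0,0],[0,0,0,0,0,0,-0.5],[0,0,0,0,0,0,-0.9],[0,0,0,0,0,0,-0.9],[0,0,0,0,0,0,-0.9],[0,0,-0.003,0,0,0,-0.9],[0,0,-0.015,0,0,0,-0.9],[0,0,-0.04,0,0,0,-1],[0,0,-0.08,0,0,0,-1]],
  ],
)

```text
time_s: 47.45
tool_pos: [0.6534, -0.0823, 0.1831]
tool_rot: [179.8, 0.2, -13.0]
force: [0.9, -0.1, 0.6]
grip_width: 0.0861
```

```bash
python3 - <<'E'
from meas import *
c=cam('wrist','w28.png')
E
python3 d.py .5055 -.3825 .18 -5 0 9
```

```text
t 47.5 pos [ 0.6578 -0.0837  0.1923] rot [180.   -0.5 -13. ] F [ 2.8 -0.8  5.1] w 0.0864
[[-0.009, 0.0362, 0.0013, 0.0, -0.1, -0.9], [-0.018, 0.0723, 0.0026, 0.0, -0.1, -1.8], [-0.0271, 0.1085, 0.0039, 0.0, -0.2, -2.7], [-0.0361, 0.1446, 0.0052, 0.0, -0.2, -3.6], [-0.0451, 0.1808, 0.0065, 0.0, -0.3, -4.5], [-0.0541, 0.2169, 0.0077, 0.0, -0.3, -5.3], [-0.0631, 0.2531, 0.009, 0.0, -0.4, -6.2], [-0.0721, 0.2893, 0.0103, 0.0, -0.5, -7.1], [-0.0812, 0.3254, 0.0116, 0.1, -0.5, -8.0]]
```

View pics/w28.png

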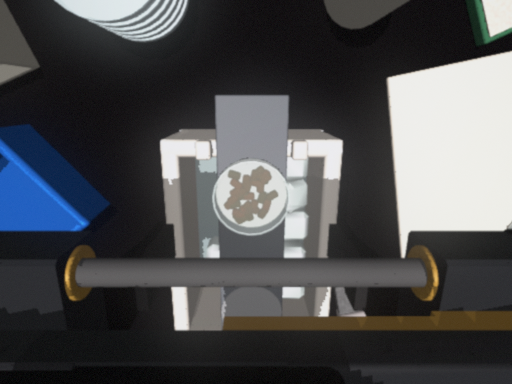

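The dish stands centred on the plate at (251,197). Now the second one.

Call:
arm_command(
  targets=[
    [[-0.009,0.036,0.001,0,0,-1,-1],[-0.018,0.072,0.003,0,0,-2,-1],[-0.027,0.108,0.004,0,0,-3,-1],[-0.036,0.145,0.005,0,0,-4,-1],[-0.045,0.181,0.006,0,0,-5,-1],[-0.054,0.217,0.008,0,0,-5.5,-1],[-0.063,0.253,0.009,0,0,-6.5,-1],[-0.072,0.289,0.01,0,0,-7.5,-1],[-0.081,0.325,0.011,0,0,-8,-1],[-0.081,0.325,0.011,0,0,-8,-1]],
  ],
)

```text
time_s: 48.5
tool_pos: [0.4978, -0.3882, 0.1748]
tool_rot: [179.6, 0.0, -5.6]
force: [-0.8, -0.2, -0.2]
grip_width: 0.0871
```

Call:
arm_command(
  targets=[
    [[0,0,0,0,0,0,-1],[0,0,0,0,0,0,-1]],
  ],
)

```text
time_s: 48.7
tool_pos: [0.5039, -0.38, 0.1736]
tool_rot: [179.9, -0.0, -4.9]
force: [0.3, 0.0, 0.5]
grip_width: 0.0868
```

```bash
python3 - <<'E'
from meas import *
c=cam('wrist','w29.png')
P=cloud(c); 
m=near(P,.5055,-.3825,.036)&(P[...,2]>.0165)&(P[...,2]<.03); print(m.sum(),P[m].mean(0),rectfit(P[m][:,:2]),np.percentile(P[m][:,2],90))
E
python3 d.py .505 -.3825 .011 -5 0 1
```

```text
2625 [ 0.50517987 -0.38184557  0.02163032] [ 504.6 -381.8   59.1   58.7  175. ] 0.022602954294448308
t 48.75 pos [ 0.5041 -0.3796  0.1734] rot [179.9  -0.   -4.9] F [ 0.4 -0.9 -0.9] w 0.0872
[[0.001, 0.0026, 0.1624, 0.1, -0.0, 0.1]]
```

View pics/w29.png

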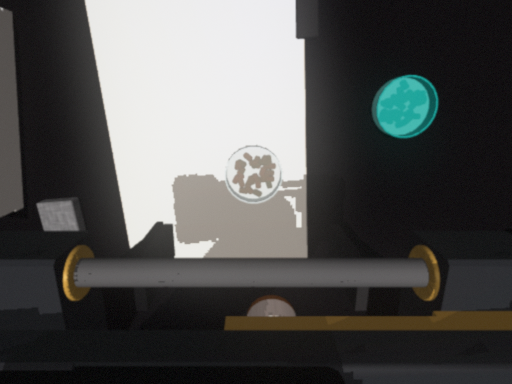

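Call:
arm_command(
  targets=[
    [[0.001,0.002,0.04,0,0,0,-1],[0.001,0.002,0.08,0,0,0,-1],[0.001,0.002,0.115,0,0,0,-1],[0.001,0.002,0.14,0,0,0,-1],[0.001,0.002,0.152,0,0,0,-1],[0.001,0.002,0.158,0,0,0,-1],[0.001,0.002,0.16,0,0,0,-1],[0.001,0.002,0.16,0,0,0,-1]],
  ],
)

```text
time_s: 49.55
tool_pos: [0.5044, -0.3839, 0.0143]
tool_rot: [179.9, -0.1, -5.0]
force: [0.2, 0.5, 0.7]
grip_width: 0.0867
```

```bash
python3 d.py .505 -.382 .0105 -5 0 1
```

```text
t 49.55 pos [ 0.5044 -0.3839  0.0143] rot [ 1.799e+02 -1.000e-01 -5.000e+00] F [0.2 0.5 0.7] w 0.0867
[[0.0005, -0.0019, 0.0038, 0.1, -0.1, 0.0]]
```

Call:
arm_command(
  targets=[
    [[0,-0.002,0.003,0,0,0,-1],[0,-0.002,0.003,0,0,0,-1],[0,-0.002,0.003,0,0,0,1],[0,-0.002,0.003,0,0,0,1],[0,-0.002,0.003,0,0,0,1],[0,-0.002,0.003,0,0,0,1],[0,-0.002,0.003,0,0,0,1],[0,-0.002,0.003,0,0,0,1],[0,-0.002,0.003,0,0,0,1]],
  ],
)

```text
time_s: 50.45
tool_pos: [0.5036, -0.3816, 0.0103]
tool_rot: [179.9, 0.0, -5.0]
force: [-0.8, -0.8, 0.4]
grip_width: 0.0599
```

Call:
arm_command(
  targets=[
    [[0,0,0,0,0,0,1],[0,0,-0.02,0,0,0,1],[0,0,-0.06,0,0,0,1],[0,0,-0.1,0,0,0,1],[0,0,-0.14,0,0,0,1],[0,0,-0.17,0,0,0,1],[0,0,-0.17,0,0,0,1],[0,0,-0.17,0,0,0,1]],
  ],
)

```text
time_s: 51.25
tool_pos: [0.5039, -0.3812, 0.1804]
tool_rot: [179.9, -0.0, -5.0]
force: [0.0, 0.1, -1.2]
grip_width: 0.0593
```

```bash
python3 - <<'E'
from meas import *
a=np.radians(-13); u=np.array([np.cos(a),np.sin(a)]); v=np.array([-u[1],u[0]])
for n in ['top','scene']:
    c=cam(n,n+'30.png'); P=cloud(c); Z=P[...,2]
    d=P[...,:2]-[.6006,-.0705]; X=d@u; Y=d@v
    m=(Z>.093)&(Z<.125)&(abs(X)<.17)&(abs(Y)<.031); q=np.c_[X[m],Y[m]]; print(n,rectfit(q),np.median(Z[m]))
    m=(Z>.112)&(Z<.13)&(abs(X)<.17)&(abs(Y)<.05); q=np.c_[X[m],Y[m]]; print('dish',q.mean(0),np.median(Z[m]),len(q))
E
python3 d.py .547 -.0581 .17 -13 0 9
```

```text
top [-6.000e-01 -1.000e-01  2.708e+02  6.160e+01  0.000e+00] 0.10137432681655678
dish [ 0.05776148 -0.00539939] 0.11684879146713578 276
scene [  0.7  -3.1 270.6  56.1   0.3] 0.1017015432828704
dish [ 0.05965786 -0.00631798] 0.1171189361223336 435
t 51.35 pos [ 0.5031 -0.3804  0.1786] rot [ 1.8e+02  1.0e-01 -5.0e+00] F [-0.5 -0.6  0.1] w 0.0598
[[0.0017, -0.0361, 0.0009, 0.0, 0.0, 0.9], [0.0035, -0.0722, 0.0019, 0.0, 0.0, 1.8], [0.0052, -0.1083, 0.0028, 0.0, 0.0, 2.7], [0.0069, -0.1444, 0.0038, 0.0, 0.1, 3.6], [0.0087, -0.1805, 0.0047, 0.0, 0.1, 4.4], [0.0104, -0.2166, 0.0057, 0.0, 0.1, 5.3], [0.0121, -0.2527, 0.0066, 0.0, 0.1, 6.2], [0.0139, -0.2888, 0.0075, 0.0, 0.1, 7.1], [0.0156, -0.3249, 0.0085, 0.0, 0.1, 8.0]]
```

View pics/scene30.png

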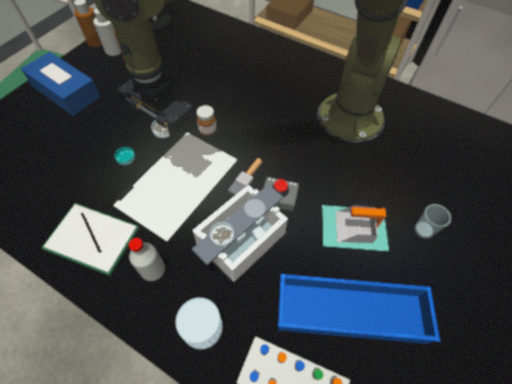

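The dish and plate read a few millimetres toward −y. I measure more widely before placing.

```bash
cat > pm.py <<'E'
from meas import *
a=np.radians(-13); u=np.array([np.cos(a),np.sin(a)]); v=np.array([-u[1],u[0]])
for n in ['top','scene']:
    c=cam(n); P=cloud(c); Z=P[...,2]
    d=P[...,:2]-[.6006,-.0705]; X=d@u; Y=d@v
    for x0,x1 in [(-.125,-.11),(-.08,-.03),(-.03,.0),(.0,.02),(.11,.13)]:
        m=(Z>.094)&(Z<.107)&(X>x0)&(X<x1)&(abs(Y)<.058)
        if m.sum()>8: print(n,x0,x1,m.sum(),'Y',np.percentile(Y[m],[2,98]).round(4),'mid',np.percentile(Y[m],[2,98]).mean().round(4),'z',np.median(Z[m]).round(4))
    m=(Z>.094)&(Z<.107)&(abs(Y)<.02)&(abs(X)<.19); print('   Xrange',np.percentile(X[m],[.5,99.5]).round(4))
    for s in (-1,1):
        m=(Z>.112)&(Z<.13)&(X*s>0.01)&(X*s<.1)&(abs(Y)<.05)
        if m.sum()>20: print('   dish',np.c_[X[m],Y[m]].mean(0).round(4),rectfit(np.c_[X[m],Y[m]]),np.median(Z[m]).round(4))
E
python3 pm.py
```

```text
top -0.125 -0.11 81 Y [-0.0288  0.0232] mid -0.0028 z 0.1005
top -0.08 -0.03 270 Y [-0.0296  0.0238] mid -0.0029 z 0.1004
top -0.03 0.0 166 Y [-0.0296  0.0236] mid -0.003 z 0.0998
top 0.0 0.02 108 Y [-0.0303  0.0237] mid -0.0033 z 0.1004
top 0.11 0.13 106 Y [-0.0305  0.0231] mid -0.0037 z 0.1001
   Xrange [-0.1351  0.1334]
   dish [ 0.0572 -0.0055] [57.6 -5.2 58.  57.2  9.9] 0.1167
scene -0.125 -0.11 99 Y [-0.0321  0.0232] mid -0.0045 z 0.101
scene -0.08 -0.03 368 Y [-0.0317  0.0225] mid -0.0046 z 0.1014
scene -0.03 0.0 232 Y [-0.0323  0.0226] mid -0.0049 z 0.1009
scene 0.0 0.02 155 Y [-0.032   0.0224] mid -0.0048 z 0.1012
scene 0.11 0.13 179 Y [-0.0317  0.0224] mid -0.0046 z 0.1009
   Xrange [-0.1327  0.135 ]
   dish [ 0.0598 -0.0063] [59.2 -7.1 60.  58.  65.2] 0.1171
```

The plate has shifted about 4 mm toward −y (to the lug stop), still inside the 8 mm tolerance; the dish on it is flat at plate (+58,−2) mm. I place the second dish in the plate's current frame.

```bash
python3 d.py .5465 -.0615 .17 -13 0 9
```

```text
t 51.45 pos [ 0.5031 -0.3805  0.1785] rot [180.    0.2  -5. ] F [-0.5  0.6 -1. ] w 0.0597
[[0.0017, -0.0357, 0.0009, 0.0, 0.0, 0.9], [0.0034, -0.0715, 0.0018, 0.0, 0.0, 1.8], [0.0051, -0.1072, 0.0028, 0.0, 0.1, 2.7], [0.0069, -0.1429, 0.0037, 0.0, 0.1, 3.6], [0.0086, -0.1786, 0.0046, 0.0, 0.1, 4.4], [0.0103, -0.2144, 0.0055, 0.0, 0.1, 5.3], [0.012, -0.2501, 0.0064, 0.0, 0.1, 6.2], [0.0137, -0.2858, 0.0074, 0.0, 0.1, 7.1], [0.0154, -0.3216, 0.0083, 0.0, 0.2, 8.0]]
```

Call:
arm_command(
  targets=[
    [[0.002,-0.036,0,0,0,0.9,1],[0.003,-0.071,0,0,0,1.8,1],[0.005,-0.107,0,0,0,2.7,1],[0.007,-0.143,0.002,0,0,3.6,1],[0.009,-0.179,0.004,0,0,4.4,1],[0.01,-0.214,0.006,0,0,5.3,1],[0.012,-0.25,0.007,0,0,6.2,1],[0.014,-0.286,0.008,0,0,7.1,1],[0.015,-0.322,0.008,0,0,8,1],[0.015,-0.322,0.008,0,0,8,1]],
  ],
)

```text
time_s: 52.45
tool_pos: [0.5469, -0.0547, 0.1702]
tool_rot: [-180.0, 0.2, -12.5]
force: [0.9, -0.0, -0.0]
grip_width: 0.0595
```

Call:
arm_command(
  targets=[
    [[0,0,0,0,0,0,1],[0,0,0,0,0,0,1]],
  ],
)

```text
time_s: 52.65
tool_pos: [0.5462, -0.0633, 0.1712]
tool_rot: [179.8, 0.0, -13.1]
force: [-0.5, -0.2, 0.2]
grip_width: 0.0593
```

```bash
python3 d.py .5465 -.0615 .1045 -13 0 1
python3 - <<'E'
from meas import *
c=cam('wrist','w31.png')
E
python3 pm.py
```

```text
t 52.65 pos [ 0.5462 -0.0633  0.1712] rot [179.8   0.  -13.1] F [-0.5 -0.2  0.2] w 0.0593
[[-0.0001, -0.002, 0.0667, 0.2, 0.0, -0.1]]
top 0.11 0.13 106 Y [-0.0303  0.0233] mid -0.0035 z 0.0996
   Xrange [0.0879 0.1335]
scene -0.08 -0.03 280 Y [-0.0309  0.0228] mid -0.0041 z 0.1014
scene -0.03 0.0 235 Y [-0.0318  0.0227] mid -0.0045 z 0.1012
scene 0.0 0.02 151 Y [-0.0313  0.0222] mid -0.0045 z 0.1011
scene 0.11 0.13 183 Y [-0.0313  0.0227] mid -0.0043 z 0.1011
   Xrange [-0.0838  0.1354]
   dish [ 0.0598 -0.006 ] [59.2 -7.2 58.9 58.2 70. ] 0.1172
```

View pics/w31.png

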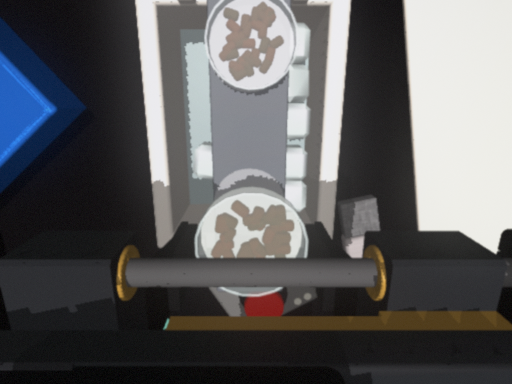

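Held dish at (251,240) lines up with the plate's centre column (249). Lower.

Call:
arm_command(
  targets=[
    [[0,-0.001,0.02,0,0,0,1],[0,-0.001,0.04,0,0,0,1],[0,-0.001,0.052,0,0,0,1],[0,-0.001,0.058,0,0,0,1],[0,-0.001,0.06,0,0,0,1],[0,-0.001,0.06,0,0,0,1],[0,-0.001,0.06,0,0,0,1]],
  ],
)

```text
time_s: 53.5
tool_pos: [0.5476, -0.061, 0.1124]
tool_rot: [179.9, -0.1, -13.0]
force: [0.7, -0.2, -0.6]
grip_width: 0.0597
```

```bash
python3 d.py .5465 -.0615 .1045 -13 0 1
```

```text
t 53.5 pos [ 0.5476 -0.061   0.1124] rot [ 1.799e+02 -1.000e-01 -1.300e+01] F [ 0.7 -0.2 -0.6] w 0.0597
[[-0.001, 0.0007, 0.0079, 0.1, -0.1, -0.0]]
```

Call:
arm_command(
  targets=[
    [[0,0,0.003,0,0,0,1],[0,0,0.005,0,0,0,1],[0,0,0.006,0,0,0,1],[0,0,0.007,0,0,0,1],[0,0,0.0075,0,0,0,1],[0,0,0.0075,0,0,0,1]],
  ],
)

```text
time_s: 54.1
tool_pos: [0.547, -0.0609, 0.1042]
tool_rot: [179.9, 0.0, -13.0]
force: [-0.2, 0.1, 0.7]
grip_width: 0.0595
```

Call:
arm_command(
  targets=[
    [[0,0,0.001,0,0,0,1],[0,0,0.001,0,0,0,1]],
  ],
)

```text
time_s: 54.3
tool_pos: [0.547, -0.0609, 0.1041]
tool_rot: [179.9, 0.0, -13.0]
force: [-3.8, 0.5, 7.7]
grip_width: 0.0597
```

Call:
arm_command(
  targets=[
    [[0,0,-0.0005,0,0,0,0],[0,0,-0.0005,0,0,0,-0.5],[0,0,-0.0005,0,0,0,-0.9],[0,0,-0.0005,0,0,0,-0.9],[0,0,-0.0005,0,0,0,-0.9],[0,0,-0.003,0,0,0,-0.9],[0,0,-0.012,0,0,0,-0.9],[0,0,-0.035,0,0,0,-0.9],[0,0,-0.07,0,0,0,-0.5],[0,0,-0.1,0,0,0,0]],
  ],
)

```text
time_s: 55.3
tool_pos: [0.5472, -0.0611, 0.2052]
tool_rot: [179.9, -0.1, -13.0]
force: [0.5, 0.2, 0.3]
grip_width: 0.0731
```

Call:
arm_command(
  targets=[
    [[0,0,0,0,0,0,1],[0,0,0,0,0,0,1],[0,0,0,0,0,0,1]],
  ],
)

```text
time_s: 55.6
tool_pos: [0.5464, -0.0606, 0.2024]
tool_rot: [179.9, 0.1, -13.0]
force: [-0.1, -0.1, -0.0]
grip_width: 0.0504
```

```bash
python3 pm.py
python3 - <<'E'
from meas import *
c=cam('scene','s32.png'); cv2.imwrite('pics/s32b.png',cv2.cvtColor(cv2.resize(c['img'][120:290,150:310],None,fx=3.5,fy=3.5),cv2.COLOR_RGB2BGR))
c=cam('wrist','w32.png')
for n in ['top','scene']:
    c=cam(n); P=cloud(c); H,S,V=masks(c); Z=P[...,2]
    m=((H<5)|(H>175))&(S>150)&(V>60)&near(P,.425,-.048,.035)&(Z>.06)&(Z<.08); print('plunger',m.sum(),rectfit(P[m][:,:2]),np.median(Z[m]))
E
python3 w.py <<'E'
.4255 -.0485 .16 50 0
E
```

```text
top 0.11 0.13 107 Y [-0.0298  0.0232] mid -0.0033 z 0.1005
   Xrange [0.0969 0.1346]
scene -0.08 -0.03 40 Y [-0.0309  0.0248] mid -0.003 z 0.1006
scene -0.03 0.0 213 Y [-0.032   0.0229] mid -0.0046 z 0.1011
scene 0.0 0.02 157 Y [-0.0319  0.0226] mid -0.0047 z 0.1008
scene 0.11 0.13 177 Y [-0.0316  0.0225] mid -0.0046 z 0.1011
   Xrange [-0.105   0.1353]
   dish [-0.0504 -0.0034] [-51.   -4.   59.7  58.8 143.2] 0.1171
   dish [ 0.0597 -0.0061] [ 59.4  -6.5  59.1  58.1 139.4] 0.1173
plunger 0 [0. 0. 0. 0. 0.] nan
plunger 0 [0. 0. 0. 0. 0.] nan
t 55.9 pos [ 0.5467 -0.0608  0.2025] rot [ 1.799e+02  1.000e-01 -1.300e+01] F [ 0.2 -0.4  0.3] w 0.0265
[-0.1208, 0.0152, 0.0427] [0.1, 0.1, -63.0]
  return _methods._mean(a, axis=axis, dtype=dtype,
  ret = ret.dtype.type(ret / rcount)
```

View pics/s32b.png

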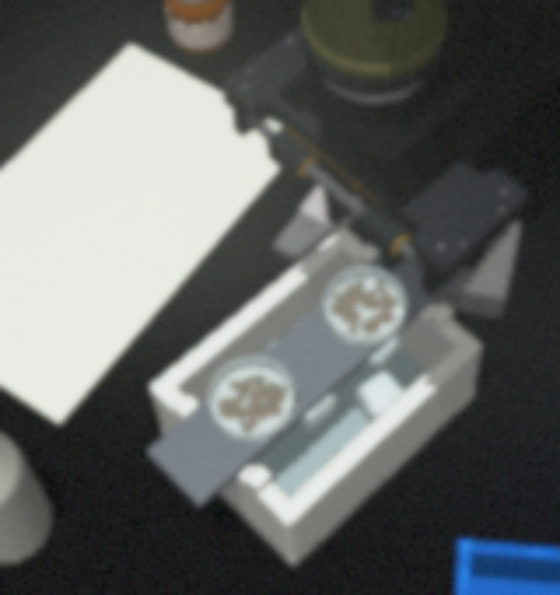

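View pics/w32.png

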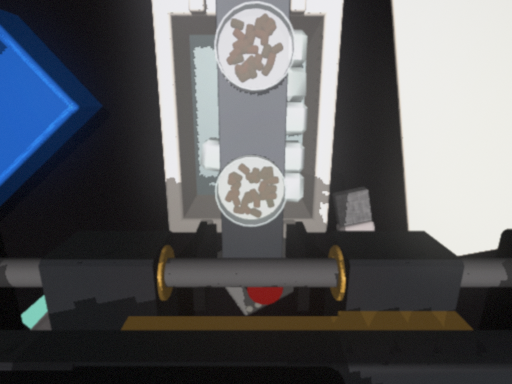

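Both dishes stand on the plate (at plate ±55 mm, level). Now the plunger, with shut fingers and unchanged yaw.

```bash
python3 d.py .4255 -.0485 .18 -13 0 5
```

```text
t 55.9 pos [ 0.5467 -0.0608  0.2025] rot [ 1.799e+02  1.000e-01 -1.300e+01] F [ 0.2 -0.4  0.3] w 0.0265
[[-0.0242, 0.0031, 0.0045, 0.0, 0.0, -0.0], [-0.0483, 0.0061, 0.0091, 0.1, 0.0, -0.0], [-0.0725, 0.0092, 0.0136, 0.1, 0.0, -0.0], [-0.0967, 0.0122, 0.0182, 0.1, 0.0, -0.0], [-0.1208, 0.0153, 0.0227, 0.1, 0.1, -0.0]]
```

Call:
arm_command(
  targets=[
    [[-0.024,0.003,0.004,0,0,0,1],[-0.048,0.006,0.009,0,0,0,1],[-0.073,0.009,0.014,0,0,0,1],[-0.097,0.012,0.018,0,0,0,1],[-0.121,0.015,0.023,0,0,0,1],[-0.121,0.015,0.023,0,0,0,1],[-0.121,0.015,0.023,0,0,0,1]],
  ],
)

```text
time_s: 56.6
tool_pos: [0.4259, -0.048, 0.1803]
tool_rot: [180.0, -0.0, -13.0]
force: [-0.3, -0.3, -0.1]
grip_width: 0.0003
```

```bash
python3 - <<'E'
from meas import *
c=cam('wrist','w33.png'); c=cam('scene','s33.png')
cv2.imwrite('pics/s33b.png',cv2.cvtColor(cv2.resize(c['img'][120:290,180:340],None,fx=3.5,fy=3.5),cv2.COLOR_RGB2BGR))
E
python3 d.py .4255 -.0485 .075 -13 0 1
```

```text
t 56.7 pos [ 0.4266 -0.0484  0.1805] rot [ 1.799e+02 -1.000e-01 -1.300e+01] F [ 0.3  0.3 -0.2] w 0.0006
[[-0.0012, 0.0002, 0.1055, 0.1, -0.1, -0.0]]
```

View pics/s33b.png

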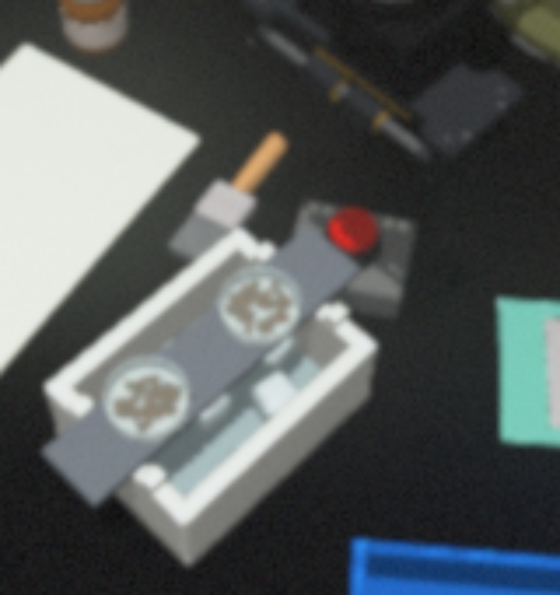

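Clear above the plunger (red head at (353,232) in the crop, plate end beside it). Go down to just above it.

Call:
arm_command(
  targets=[
    [[-0.001,0,0.03,0,0,0,1],[-0.001,0,0.06,0,0,0,1],[-0.001,0,0.085,0,0,0,1],[-0.001,0,0.1,0,0,0,1],[-0.001,0,0.106,0,0,0,1],[-0.001,0,0.106,0,0,0,1],[-0.001,0,0.106,0,0,0,1]],
  ],
)

```text
time_s: 57.4
tool_pos: [0.4257, -0.0483, 0.0749]
tool_rot: [179.9, -0.1, -13.0]
force: [0.8, 0.4, -0.4]
grip_width: 0.0003
```

```bash
python3 d.py .4255 -.0485 .058 -13 0 1;python3 - <<'E'
from meas import *
c=cam('scene','s34.png')
cv2.imwrite('pics/s34b.png',cv2.cvtColor(cv2.resize(c['img'][120:290,180:340],None,fx=3.5,fy=3.5),cv2.COLOR_RGB2BGR))
E
```

```text
t 57.4 pos [ 0.4257 -0.0483  0.0749] rot [ 1.799e+02 -1.000e-01 -1.300e+01] F [ 0.8  0.4 -0.4] w 0.0003
[[-0.0002, 0.0002, 0.0169, 0.1, -0.1, -0.0]]
```

View pics/s34b.png

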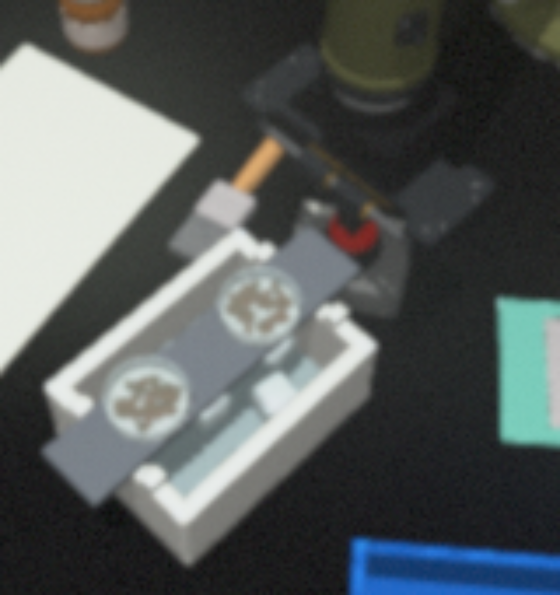

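Call:
arm_command(
  targets=[
    [[0,0,0.004,0,0,0,1],[0,0,0.008,0,0,0,1],[0,0,0.011,0,0,0,1],[0,0,0.014,0,0,0,1],[0,0,0.017,0,0,0,1],[0,0,0.0185,0,0,0,1]],
  ],
)

```text
time_s: 58.05
tool_pos: [0.4259, -0.048, 0.058]
tool_rot: [180.0, 0.0, -13.0]
force: [-10.7, 0.6, 39.3]
grip_width: 0.0005
```

Call:
arm_command(
  targets=[
    [[0,0,0.001,0,0,0,1],[0,0,0.001,0,0,0,1],[0,0,0.001,0,0,0,1]],
  ],
)

```text
time_s: 58.35
tool_pos: [0.4259, -0.0479, 0.058]
tool_rot: [-180.0, 0.1, -13.0]
force: [-11.9, 0.6, 39.4]
grip_width: 0.0006
```

The plunger is at its stop (TCP 0.058, head pressed 10 mm, force 39 N, held over 0.3 s). Let it up and withdraw.

Call:
arm_command(
  targets=[
    [[0,0,-0.005,0,0,0,1],[0,0,-0.012,0,0,0,1],[0,0,-0.02,0,0,0,1],[0,0,-0.04,0,0,0,1],[0,0,-0.07,0,0,0,1],[0,0,-0.11,0,0,0,1],[0,0,-0.15,0,0,0,1],[0,0,-0.19,0,0,0,1],[0,0,-0.19,0,0,0,1]],
  ],
)

```text
time_s: 59.25
tool_pos: [0.4275, -0.0478, 0.2494]
tool_rot: [-179.9, -0.4, -13.0]
force: [0.0, 0.9, -0.3]
grip_width: 0.0002
```

```bash
python3 pm.py; python3 meas.py | grep -E 'bar|mat|plunger|scene|top'
python3 - <<'E'
from meas import *
c=cam('wrist','w35.png'); c=cam('scene','s35.png'); c=cam('top','t35.png')
E
```

```text
top -0.08 -0.03 15 Y [-0.0307  0.0248] mid -0.0029 z 0.1001
top -0.03 0.0 130 Y [-0.0303  0.0236] mid -0.0033 z 0.0999
top 0.0 0.02 108 Y [-0.03    0.0239] mid -0.0031 z 0.1
top 0.11 0.13 105 Y [-0.0297  0.0232] mid -0.0032 z 0.1003
   Xrange [-0.0779  0.1334]
   dish [-0.0498 -0.0001] [-53.1  -1.4  56.9  56.   12.8] 0.1165
   dish [ 0.0574 -0.0053] [57.2 -5.3 59.4 56.4 12.9] 0.1167
scene -0.125 -0.11 96 Y [-0.0319  0.0227] mid -0.0046 z 0.1013
scene -0.08 -0.03 39 Y [-0.0326  0.0245] mid -0.004 z 0.1005
scene -0.03 0.0 209 Y [-0.0315  0.0227] mid -0.0044 z 0.1009
scene 0.0 0.02 162 Y [-0.0313  0.0226] mid -0.0044 z 0.1012
scene 0.11 0.13 179 Y [-0.0318  0.0228] mid -0.0045 z 0.101
   Xrange [-0.1331  0.1352]
   dish [-0.0506 -0.0035] [-51.6  -4.1  59.3  58.9 173.7] 0.1173
   dish [ 0.0598 -0.0061] [ 59.6  -6.4  59.2  57.6 137.5] 0.1172
top pan rim [697.5 284.6 415.1 271.4 116.8] 0.0603388904518386
bar [392.4 195.8  81.4  18.3 119.1] 0.1023312018896343
plunger [0. 0. 0. 0. 0.] nan
mat [397.8 186.9 187.6 137.2 117. ]
scene pan rim [682.2 275.1 414.  236.2 117.3] 0.06098661924221821
bar [397.3 195.2  87.1  24.1 119.4] 0.10333305791140185
plunger [427.4 -48.4  36.4  35.4 172.9] 0.06877769722173899
mat [399.1 184.8 184.4 134.5 117.2]
  return _methods._mean(a, axis=axis, dtype=dtype,
  ret = ret.dtype.type(ret / rcount)
meas.py:16: RuntimeWarning: Mean of empty slice.
  m=near(P,x,y,.045)&(Z>.013); print('dish',P[m].mean(0),m.sum(),rectfit(P[m][:,:2]))
  ret = um.true_divide(
```

View pics/s35.png

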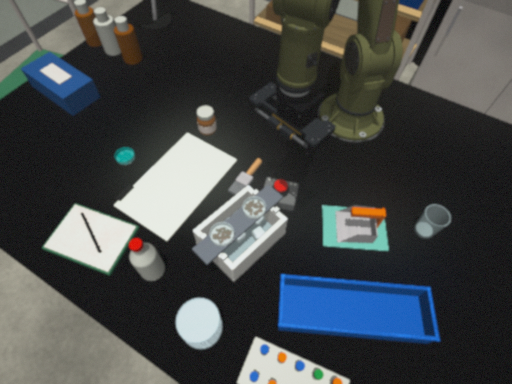

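View pics/t35.png

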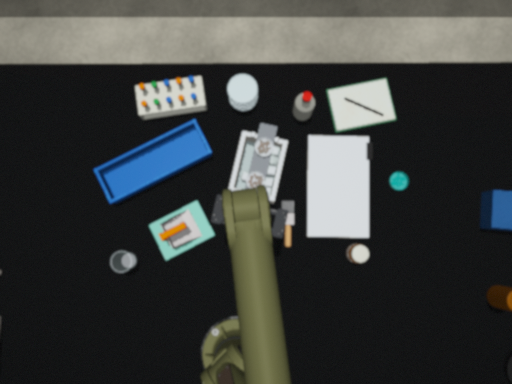

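Everything checks out: plunger back up at about 0.069 m, plate flat (rim height), dishes level, scoop on the mat's middle, arm clear. Hand in.

Run:
```python
from cell import *
print(sign_off()); o=get_obs(); print(o['time_s'],o['force'])
```

```text
the job is handed in; nothing more can be done
None
the job is handed in; nothing more can be done
```

The whole job was done and handed in at about 60 s of robot time; sign-off gives no verdict, so what follows is my own camera checks.

- **Ice:** eight cubes were present. I moved them in two scoop passes, six and then two. The pan was empty and all eight were seen in the box before the plate went on.
- **Scoop:** it is upright on its mat, within about 2 mm of the centre by the bar fit. It had turned about 7° nose-down in the grip, and I corrected for that before setting it down.
- **Plate:** it lies flat on both rims between the lugs and is centred along the length to about 1 mm. It shifted about 4 mm sideways after I had placed it, cause unknown. That is roughly the play between the lugs and inside the 8 mm limit, so I left it.
- **Dishes:** both stand level on the plate at about -52 and +59 mm along it, within about 3 mm of its middle line. They can be side by side in either order. The turquoise look-alike was not touched.
- **Plunger:** it was pressed 10 mm to its stop for over 0.3 s and came back up (top at 0.069 m). The press peaked at about 39 N, harder than needed and close to the 40 N limit.
- **Disagreements:** the top and scene cameras differed by up to 2–3 mm, so I averaged them or used the wrist camera. The pan's rim measured about 60 mm high, not the 72 mm in the text.
- **Bystanders:** beaker, jar and brush look unmoved in the last pictures; I judged this by eye and did not measure it.

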